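# Free the studio scale from its travel wedge, prove it, and weigh the enamel tins

## Robot

A 6-joint arm with a two-finger parallel gripper is mounted at the origin on the work surface. World frame = base frame: x ahead of the robot, y to its left, z up, the work surface at z = 0. Lengths are in m, angles in rad, forces in N, time in s.
With the tool pointing down it reaches from about 0.35 to 0.875 m from the base axis. Payload 4.2 kg.
Tool frame: the origin (TCP) lies midway between the tips of the shut fingers; the grasp point (between the pads) lies 19 mm behind it; z points along the fingers, y is the direction in which the jaws open and shut (so a half turn about z gives the same grasp; the last joint's range is limited). The gripper opens to 85 mm and grips with 20 to 120 N. Pads are 22 mm wide; open, the fingers measure 114 mm over their backs; the gripper's body (76 mm by 85 mm) begins 54 mm behind the grasp point. The pads swing forward as they close: fully open they stand 13 mm farther back than shut.
Start: joints at [1.482, 0.385, 0.008, 0, -1.194, -0.259], TCP at [0.213, 0.588, 0.231] pointing down, gripper open.
Joint ranges: [-3.14, 3.14], [-1.21, 2.06], [-1.07, 1.41], [-3.16, 2.05], [-2.99, -0.16], [-3.1, 3.1]. Speed limits (rad/s): [2.79, 2.79, 3.14, 3.14, 3.14, 3.14].

## Interface

Orientations are given as a rotation vector (axis times angle).
In Python, from station import manip, imaging, job_done gives the robot as it stands. The module is installed in compiled form; this text tells all that it offers.
- The arm moves only by the tool apply_moves, never from a script. Its argument "series" is a list of rows, each an object of numbers: "tx", "ty", "tz": the shift along the tool's x, y, z in cm; "turn": the turn about the tool's z in rad. A call has 1 to 20 rows; each row is the pose to reach, as a shift and turn from the pose commanded when the call began, along the tool's axes at that moment; what a row does not reach only later rows make up. A row lasts 1/10 s, in which the tool goes at most 50 mm and 8.59 degrees, less where a joint would pass 70% of its speed; a pose out of reach is approached as far as the arm can. A call with a gripper value outside its range is refused whole. "hand" is the opening, from 0 (shut) to 1 (fully open), set as the call begins (left out, the last holds). The fingers move at their own pace and stop on an object; the grip force is fixed at half the most. Time passes only in rows, so rows that repeat a pose let the fingers close. It gives the time, the measured TCP pose, the force and the opening at its end, in the units of the state.
- manip.get_obs(): the state, without advancing time (a new reading comes with each control period).
- imaging.read_camera(name): name is "side" or "top"; returns a dict with "frame" (420x560x3 uint8, red, green, blue), "intrinsics" (3x3 intrinsics, pixels), "dist_coeffs" ([k1, k2, p1, p2, k3] as OpenCV has them; the pictures are not rectified), "R" (3x3) and "t" (3): a world point X has camera coordinates R X + t. Camera axes: x right, y down, z forward; pixel columns grow to the right and rows downward; lengths in m; the calibration is good to about 2 mm. A picture is of the moment at which its call begins. There is no depth.
- job_done(): hands the job in, once; it reports no verdict.
The state is a dict: "time": time; "qpos": joint angles; "joint_vel": joint speeds; "effort": joint torques, N m; "tcp_pos": TCP position; "ee_rot": TCP orientation; "wrist_force": force on the tool from outside, world axes, zero at the start; "ft_torque": the same for the moment, N m; "opening": finger opening in m.
Only numpy, scipy, OpenCV 4.12 (cv2) and the standard library are available. Lean on these libraries where they do the work, as an engineer would, in place of code of your own. Each camera call takes 0.05 s, during which the arm holds its last target.

## Task

The bench scale was moved with its travel wedge jammed under the deck: work the wedge backward out in small tugs of about a centimetre, pausing about half a second after each so that the heavy deck comes down without a bump, and lay the wedge flat in the wooden tray. Then prove the scale: stand the brass check weight in the small ring in the middle of the otherwise empty deck, let go and leave it about two seconds while the needle settles, and put it back upright in the tray. Finally weigh the whole batch: stand all the small enamel tins together on the deck, upright and inside the large ring, setting everything down gently, and leave the other things on the bench where they are.

Things in the scene. Friction and masses are not known exactly. Their poses are not given: they have to be found in the camera images.
- scale: bench scale, fixed in place. Green base 220 (x) x 240 (y) mm, flat top 34 mm above the table; origin on the table under the base's middle. A sloping round dial on its own -x side reaches 250 mm from the origin and is up to 70 mm high. Over the base the sprung steel deck, 200 x 200 x 10 mm, centred on the origin. The wedge sticks out from under the deck's +y edge.
- deck (a joint): deck position in m: 0 = unladen on its springs (underside 48 mm, top 58 mm above the table), positive = pressed down by load, negative = lifted by the wedge (about -0.011 at the start). The deck (2.5 kg) slides straight up and down, 1000 N/m, with a dashpot; lower stop +0.013. The check weight sinks it about 5 mm, a tin 1.4 to 2.8 mm.
- deck_mid (a point): middle of the deck's top face, moves with the deck; axes as the scale's. Two red rings are painted round it on the deck: small ring 56 mm and large ring 173 mm inner diameter.
- wedge: yellow-painted wooden travel wedge with a red butt end, 150 mm long (own y), 30 mm wide (own x), 0.09 kg. Origin under its middle on the flat underside, z up. Thin end at y = -75 mm, 7 mm thick; the top rises 1 in 5 to 31 mm at y = +45 mm, then level to the butt at y = +75 mm. It starts flat on the scale's base, its y along the scale's +y, thin end about 90 mm in under the deck.
- wedge_butt (a point): where to grip the wedge: in the middle of its butt, y = +60 mm, 22 mm above its underside. Backward, the way out, is the wedge's +y. Friction under the sprung deck holds it: 5 to 20 N moves it, less as the deck comes down; after about 55 mm it is loose. It is out when its origin is more than 175 mm from the scale's middle (deck edge at 100 mm).
- tray: wooden accessories tray, fixed in place, 180 (x) x 210 (y) mm outside, walls 6 mm thick and 22 mm high, floor top 6 mm above the table; origin on the table under its middle. Home of the wedge and the check weight: the wedge fits in lying along the tray's y at about x = +20 mm, beside the weight.
- weight: 500 g brass check weight: upright cylinder 38 mm in diameter and 46 mm high with a small knob on top (64 mm in all). Origin at the centre of its underside. It starts standing in the tray at about x = -50 mm of the tray's frame.
- tin_gold: small lever-lid enamel tin with a gold label, 50 mm in diameter, 62 mm high, 0.14 to 0.28 kg, standing on the table to the robot's right; origin at the centre of its underside. It belongs to the batch to be weighed; two to four of the four tins are there, the others are absent.
- tin_black: small lever-lid enamel tin with a black label, 50 mm in diameter, 62 mm high, 0.14 to 0.28 kg, standing on the table to the robot's right; origin at the centre of its underside. It belongs to the batch to be weighed; two to four of the four tins are there, the others are absent.
- tin_white: small lever-lid enamel tin with a white label, 50 mm in diameter, 62 mm high, 0.14 to 0.28 kg, standing on the table to the robot's right; origin at the centre of its underside. It belongs to the batch to be weighed; two to four of the four tins are there, the others are absent.
- tin_blue: small lever-lid enamel tin with a blue label, 50 mm in diameter, 62 mm high, 0.14 to 0.28 kg, standing on the table to the robot's right; origin at the centre of its underside. It belongs to the batch to be weighed; two to four of the four tins are there, the others are absent.
- big_can: bystander: paint can 100 mm in diameter, 100 mm high; origin under its middle
- jar_lid: bystander: black jar lid lying on the table, 72 mm in diameter, 12 mm high; origin under its middle
- jar: bystander: green glass jar 74 mm in diameter, 120 mm high; origin under its middle
- screwdriver: bystander: screwdriver lying on the table, 200 mm long along its x, 26 mm thick handle; origin under its middle
- putty_knife: bystander: putty knife lying on the table, 240 mm long along its x, 65 mm wide blade; origin under its middle
- brush_a: bystander: paint brush lying on the table, 217 mm long along its x, 10 mm thick; origin under its middle
- brush_b: bystander: paint brush lying on the table, 217 mm long along its x, 10 mm thick; origin under its middle
- tub: bystander: white plastic cup 70 mm in diameter, 60 mm high; origin under its middle

How it is judged:
By the outcome, as a careful person would: the job done as asked, in the order asked, and still so for the second after the job is handed in, with the robot touching nothing.
Of tin_gold, tin_black, tin_white, tin_blue only 2 to 4 are there at a start; the rules pass over those that are not, and their reading is None.
At some moment in a run one of tin_gold, tin_black, tin_white, tin_blue may be knocked a few centimetres aside while the robot is not near it.
It also fails if it takes over 210 s, if anything falls off the work surface, if the arm or the gripper's body presses on something with over 40 N, if the wrist force passes 120 N, or if a joint passes its speed limit or range.

## Working session

There is one attempt and no reset: what is moved stays moved. The work goes in short steps, Python scripts to look and compute and a tool call to move; the robot and the scene stay as the last step left them, time stands still between calls to the robot, and variables do not carry over. Pictures are saved under pics/ and viewed, and the job is handed in when it is done.

Besides the shell and the picture viewer there is one more tool, called after "Call:" as name(argument=value, ...), one argument or row to a line, values as JSON. apply_moves: Moves the arm, as the interface text tells. Its arguments: {"type":"object","properties":{"series":{"type":"array","items":{"type":"object","properties":{"tx":{"type":"number"},"ty":{"type":"number"},"tz":{"type":"number"},"turn":{"type":"number"}}}},"hand":{"type":"number"}},"required":["series"]}

```bash
mkdir -p pics; ls
cat > h.py <<'E'
import numpy as np, cv2
from station import manip, imaging, job_done
def cap(name,fn):
    d=imaging.read_camera(name)
    cv2.imwrite('pics/%s.png'%fn, d['frame'][:,:,::-1])
    np.savez('pics/%s.npz'%fn, **{k:np.array(v) for k,v in d.items()})
    return d
def load(fn): return np.load('pics/%s.npz'%fn)
def px2w(d,pts,z):
    pts=np.array(pts,float).reshape(-1,1,2)
    u=cv2.undistortPoints(pts,d['intrinsics'],d['dist_coeffs']).reshape(-1,2)
    R=np.array(d['R']);t=np.array(d['t'])
    c=-R.T@t
    out=[]
    for a in u:
        r=R.T@np.array([a[0],a[1],1]); s=(z-c[2])/r[2]; out.append(c+s*r)
    return np.array(out)
def w2px(d,P):
    P=np.array(P,float).reshape(-1,3)
    r,_=cv2.Rodrigues(np.array(d['R']))
    return cv2.projectPoints(P,r,np.array(d['t']),d['intrinsics'],d['dist_coeffs'])[0].reshape(-1,2)
def crop(fn,x0,y0,x1,y1,s,out):
    im=cv2.imread('pics/%s.png'%fn)[y0:y1,x0:x1]
    cv2.imwrite('pics/%s.png'%out,cv2.resize(im,None,fx=s,fy=s,interpolation=cv2.INTER_CUBIC))
E
python3 - <<'E'
from h import *
np.set_printoptions(precision=4,suppress=True)
for n in('side','top'):
    d=cap(n,n+'0'); R=np.array(d['R']);print(n,-R.T@np.array(d['t']),R[2],d['intrinsics'])
print(manip.get_obs())
E
```

```text
pics
side [0.4769 1.0038 0.7912] [ 0.0958 -0.8014 -0.5904] [[419.6802   0.     277.1489]
 [  0.     419.6802 206.4222]
 [  0.       0.       1.    ]]
top [0.4871 0.0709 1.3298] [ 0.0632 -0.0022 -0.998 ] [[496.3657   0.     285.5164]
 [  0.     496.3657 196.4111]
 [  0.       0.       1.    ]]
{'time': 0.1, 'qpos': array([ 1.4816,  0.3855,  0.0068, -0.0004, -1.194 , -0.2586]), 'joint_vel': array([-0.    ,  0.0002,  0.0033,  0.0016,  0.0012, -0.0008]), 'effort': array([ -0.0005, -39.3316,  18.8929,   4.1979,  -0.0026,   0.    ]), 'tcp_pos': array([0.2128, 0.5871, 0.2303]), 'ee_rot': array([ 3.0922, -0.5434, -0.0004]), 'wrist_force': array([-0.9559, -0.2248, -0.0406]), 'ft_torque': array([-0.0285, -0.0288,  0.018 ]), 'opening': 0.08549876312378617}
```

View pics/top0.png

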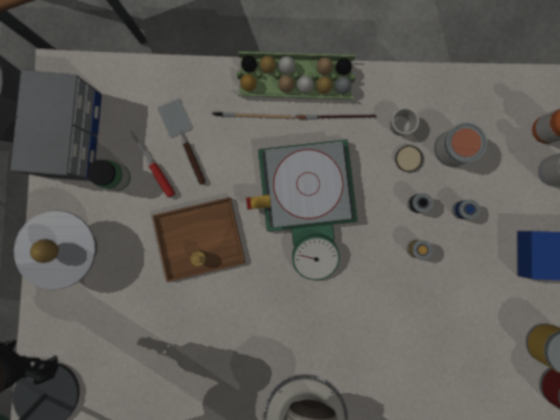

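View pics/side0.png

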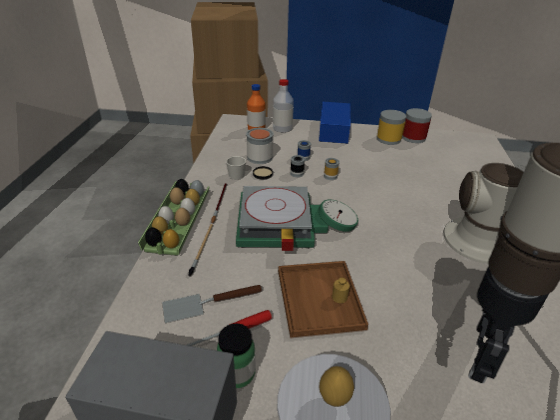

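The top view shows the scale near (308,185), wedge butt at (258,202), tray at (199,240) with the weight at (198,258). The tins are black (421,203), blue (467,209) and gold (421,249). I see no white tin. Next I enlarge crops to measure.

Run:
```python
from h import *
crop('top0',140,130,360,290,3.6,'c1')
crop('top0',380,100,490,270,3.5,'c2')
crop('side0',220,170,380,340,3.5,'c3')
```

```text
(no output)
```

View pics/c1.png

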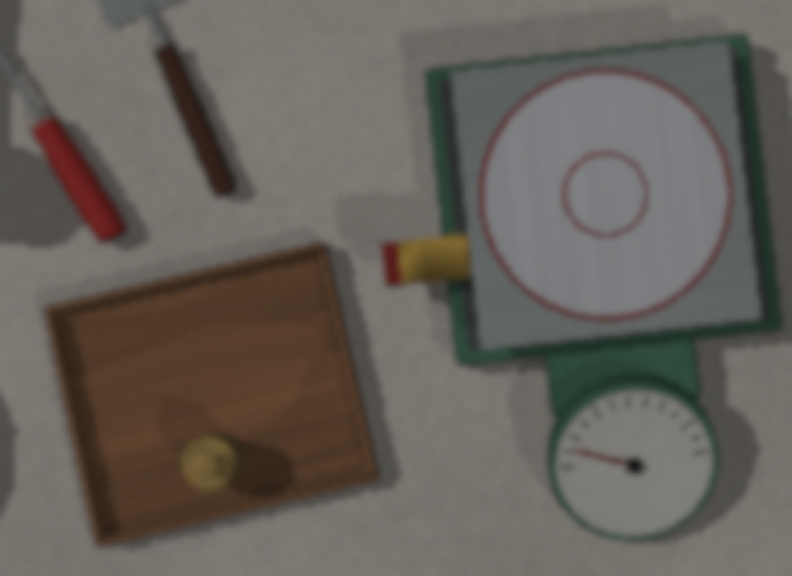

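View pics/c2.png

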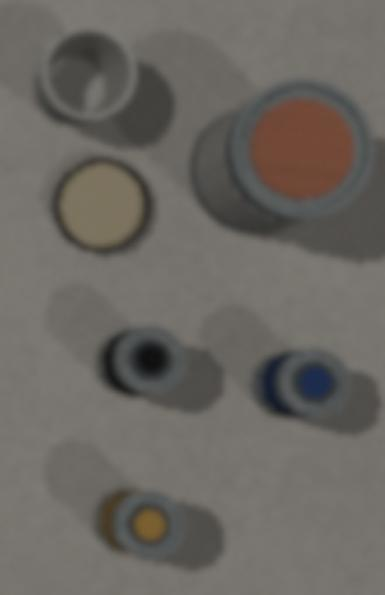

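View pics/c3.png

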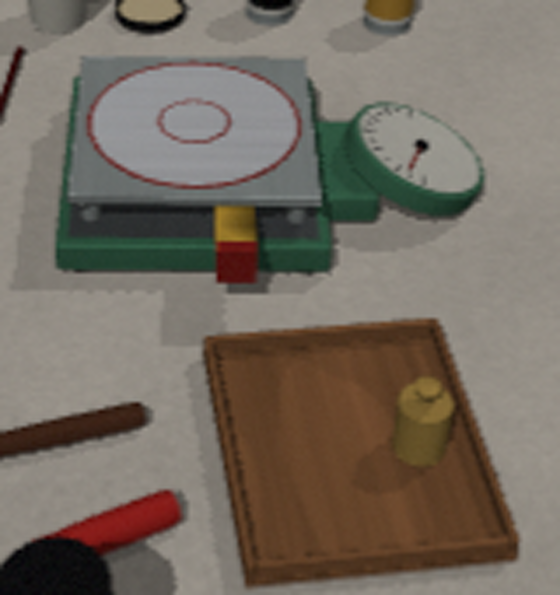

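Run:
```python
from h import *
np.set_printoptions(precision=4,suppress=True)
d=load('top0')
c1=lambda p:(np.array(p)+.5)/3.6-.5+[140,130]
c2=lambda p:(np.array(p)+.5)/3.5-.5+[380,100]
c3=lambda p:(np.array(p)+.5)/3.5-.5+[220,170]
dk=px2w(d,c1([(452,72),(733,42),(763,322),(478,350)]),.069);print('deck',dk,dk.mean(0))
print([np.linalg.norm(dk[i]-dk[i-1]) for i in range(4)])
rc=px2w(d,c1([(606,194)]),.069);print('ring',rc)
tr=px2w(d,c1([(46,310),(325,243),(380,480),(97,545)]),.022);print('tray',tr,tr.mean(0),[np.linalg.norm(tr[i]-tr[i-1]) for i in range(4)])
a=dk[0]-dk[1]+ (0)
print('deck yaw', np.arctan2(*(dk[0]-dk[1])[1::-1])-np.pi/2, np.arctan2(*(dk[3]-dk[2])[1::-1])-np.pi/2)
print('deckx yaw', np.arctan2(*(dk[0]-dk[3])[1::-1]), np.arctan2(*(dk[1]-dk[2])[1::-1]))
print('tray yaw', [np.arctan2(*v[1::-1]) for v in (tr[0]-tr[1],tr[3]-tr[2],tr[0]-tr[3],tr[1]-tr[2])])
print('butt top corners',px2w(d,c1([(384,243),(387,285),(468,234),(470,277)]),.065))
print('weight knob',px2w(d,c1([(210,463)]),.068))
print('tins blk blue gold',px2w(d,c2([(149,360),(313,383),(150,525)]),.062))
s=load('side0')
print('side ring',px2w(s,c3([(194,121)]),.069))
print('side knob',px2w(s,c3([(429,382)]),.068))
print('side butt bottom', px2w(s,c3([(217,282),(256,282)]),.034),'top',px2w(s,c3([(217,242),(257,242)]),.065))
trs=px2w(s,c3([(205,338),(438,320),(517,545),(246,573)]),.022);print('tray side',trs,trs.mean(0))
```

```text
deck [[ 0.6853  0.1234  0.069 ]
 [ 0.7125 -0.0758  0.069 ]
 [ 0.5141 -0.1011  0.069 ]
 [ 0.4887  0.099   0.069 ]] [0.6002 0.0114 0.069 ]
[np.float64(0.19811769939633886), np.float64(0.20096696604262126), np.float64(0.19995873200384873), np.float64(0.2017306020979576)]
ring [[0.6015 0.0117 0.069 ]]
tray [[0.5093 0.4149 0.022 ]
 [0.5638 0.2144 0.022 ]
 [0.3927 0.1683 0.022 ]
 [0.3411 0.3703 0.022 ]] [0.4517 0.292  0.022 ] [np.float64(0.17396178169526216), np.float64(0.20783041697230864), np.float64(0.1772113103366648), np.float64(0.20848028817191763)]
deck yaw 0.1354501731617055 0.1262846156140185
deckx yaw 0.12315049539930206 0.12704054009787197
tray yaw [np.float64(1.8363683323410285), np.float64(1.820767585328071), np.float64(0.25933120606125976), np.float64(0.26296972995345685)]
butt top corners [[0.5625 0.168  0.065 ]
 [0.5328 0.1648 0.065 ]
 [0.5706 0.1087 0.065 ]
 [0.5401 0.1063 0.065 ]]
weight knob [[0.4048 0.284  0.068 ]]
tins blk blue gold [[ 0.5617 -0.2807  0.062 ]
 [ 0.5484 -0.3986  0.062 ]
 [ 0.4423 -0.2824  0.062 ]]
side ring [[0.6015 0.0135 0.069 ]]
side knob [[0.4032 0.2863 0.068 ]]
side butt bottom [[0.5617 0.1708 0.034 ]
 [0.5322 0.1663 0.034 ]] top [[0.5637 0.1603 0.065 ]
 [0.5337 0.1557 0.065 ]]
tray side [[0.5642 0.2202 0.022 ]
 [0.3923 0.1746 0.022 ]
 [0.341  0.3777 0.022 ]
 [0.5115 0.4243 0.022 ]] [0.4523 0.2992 0.022 ]
```

```bash
cat >> h.py <<'E'
from scipy.spatial.transform import Rotation as Ro
def go(pos,psi,st=None):
    """print tool shifts (cm) & turn from measured pose; psi = world yaw of tool x"""
    o=manip.get_obs() if st is None else st
    R=Ro.from_rotvec(o['ee_rot']).as_matrix()
    dl=R.T@(np.array(pos)-o['tcp_pos'])*100
    y=np.arctan2(R[1,0],R[0,0]); tn=-(psi-y); tn=(tn+np.pi)%(2*np.pi)-np.pi
    print('t=%.1f'%o['time'],'tx,ty,tz',dl.round(2),'turn',round(tn,3),'psi',round(y,3),'tilt',R[:,2].round(4),'q6',o['qpos'].round(2)[[0,5]])
E
python3 - <<'E'
from h import *
go([.5494,.1521,.15],-1.4438)
E
```

```text
t=0.1 tx,ty,tz [46.47 29.4   8.1 ] turn 1.096 psi -0.348 tilt [-6.0e-04 -1.9e-03 -1.0e+00] q6 [ 1.48 -0.26]
```

Call:
apply_moves(
  series=[
    {"tx": 46.5, "ty": 29.4, "tz": 8, "turn": 1.096},
    {"tx": 46.5, "ty": 29.4, "tz": 8, "turn": 1.096},
    {"tx": 46.5, "ty": 29.4, "tz": 8, "turn": 1.096},
    {"tx": 46.5, "ty": 29.4, "tz": 8, "turn": 1.096},
    {"tx": 46.5, "ty": 29.4, "tz": 8, "turn": 1.096},
    {"tx": 46.5, "ty": 29.4, "tz": 8, "turn": 1.096},
    {"tx": 46.5, "ty": 29.4, "tz": 8, "turn": 1.096},
    {"tx": 46.5, "ty": 29.4, "tz": 8, "turn": 1.096},
    {"tx": 46.5, "ty": 29.4, "tz": 8, "turn": 1.096},
    {"tx": 46.5, "ty": 29.4, "tz": 8, "turn": 1.096},
    {"tx": 46.5, "ty": 29.4, "tz": 8, "turn": 1.096},
    {"tx": 46.5, "ty": 29.4, "tz": 8, "turn": 1.096},
    {"tx": 46.5, "ty": 29.4, "tz": 8, "turn": 1.096},
    {"tx": 46.5, "ty": 29.4, "tz": 8, "turn": 1.096},
    {"tx": 46.5, "ty": 29.4, "tz": 8, "turn": 1.096},
    {"tx": 46.5, "ty": 29.4, "tz": 8, "turn": 1.096},
    {"tx": 46.5, "ty": 29.4, "tz": 8, "turn": 1.096},
    {"tx": 46.5, "ty": 29.4, "tz": 8, "turn": 1.096},
  ],
  hand=0.7,
)

```text
time: 1.9
tcp_pos: [0.5497, 0.1534, 0.1516]
ee_rot: [-2.359, 2.074, -0.0]
wrist_force: [0.1, -0.6, 0.2]
opening: 0.0598
```

Run:
```python
from h import *
go([.5494,.1521,.036],-1.4438)
cap('side','side1');cap('top','top1')
print(manip.get_obs()['wrist_force'])
```

```text
t=1.9 tx,ty,tz [ 0.12  0.05 11.56] turn 0.001 psi -1.443 tilt [ 3.e-04  2.e-04 -1.e+00] q6 [ 0.56 -0.43]
[-0.32094229 -0.0820921  -0.67773805]
```

View pics/side1.png

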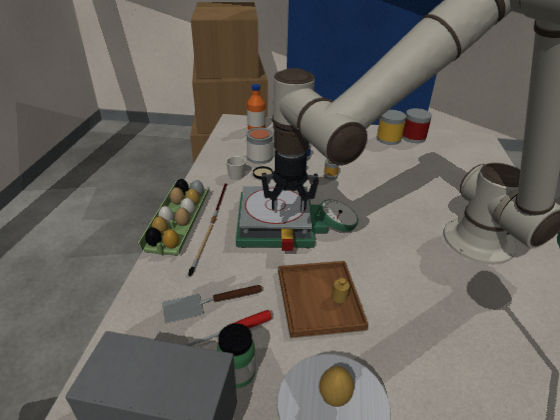

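The gripper is above the wedge butt (287,238) at the right yaw. Descending.

Call:
apply_moves(
  series=[
    {"tx": 0.1, "ty": 0.05, "tz": 3},
    {"tx": 0.1, "ty": 0.05, "tz": 6},
    {"tx": 0.1, "ty": 0.05, "tz": 8},
    {"tx": 0.1, "ty": 0.05, "tz": 9.5},
    {"tx": 0.1, "ty": 0.05, "tz": 10.5},
    {"tx": 0.1, "ty": 0.05, "tz": 11.2},
    {"tx": 0.1, "ty": 0.05, "tz": 11.5},
    {"tx": 0.1, "ty": 0.05, "tz": 11.5},
    {"tx": 0.1, "ty": 0.05, "tz": 11.5},
  ],
)

```text
validation failed for argument at $.se...
```

Run:
```python
from h import *
go([.5494,.1521,.036],-1.4438)
cap('side','side2');cap('top','top2')
print(manip.get_obs()['wrist_force'])
crop('side2',220,150,380,290,4.5,'c4')
crop('top2',220,160,320,240,7,'c5')
```

```text
t=2.0 tx,ty,tz [ 0.09  0.05 11.54] turn 0.001 psi -1.443 tilt [ 1.e-04  2.e-04 -1.e+00] q6 [ 0.56 -0.43]
[0.84467077 0.39470733 0.0741737 ]
```

View pics/c4.png

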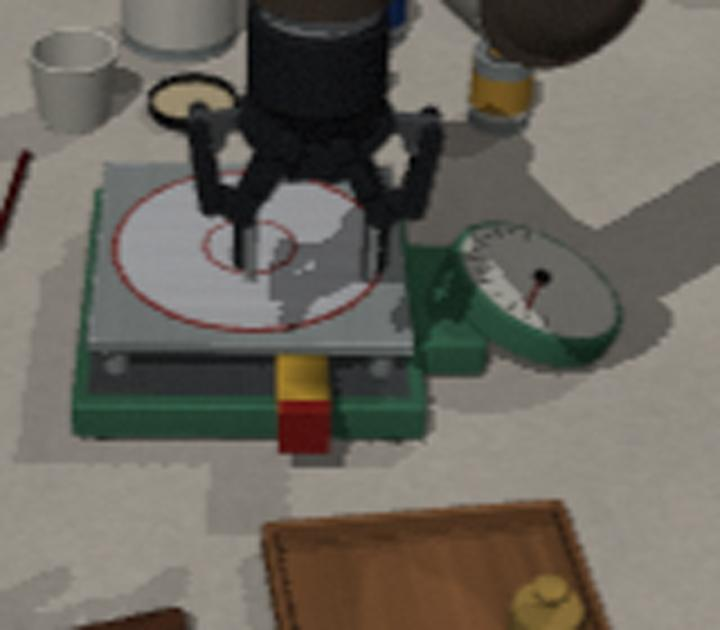

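View pics/c5.png

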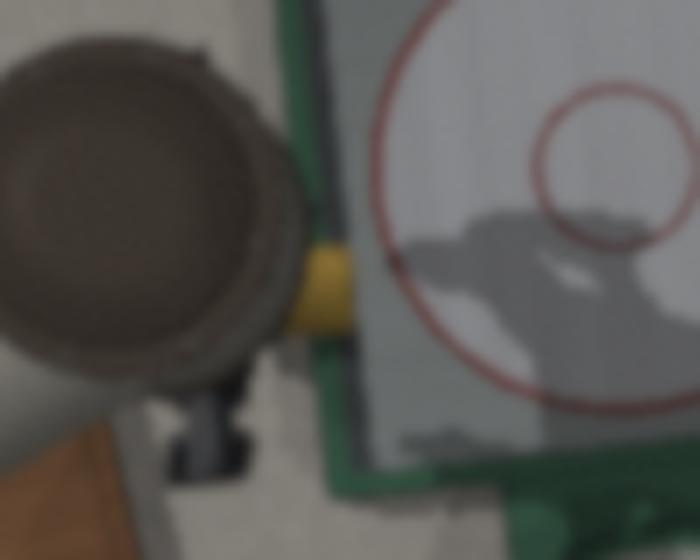

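The descent call was refused by validation and the arm hasn't moved. I'll retry it, giving every field in each row.

Call:
apply_moves(
  series=[
    {"tx": 0.1, "ty": 0.1, "tz": 3, "turn": 0},
    {"tx": 0.1, "ty": 0.1, "tz": 6, "turn": 0},
    {"tx": 0.1, "ty": 0.1, "tz": 8, "turn": 0},
    {"tx": 0.1, "ty": 0.1, "tz": 9.5, "turn": 0},
    {"tx": 0.1, "ty": 0.1, "tz": 10.5, "turn": 0},
    {"tx": 0.1, "ty": 0.1, "tz": 11.2, "turn": 0},
    {"tx": 0.1, "ty": 0.1, "tz": 11.5, "turn": 0},
    {"tx": 0.1, "ty": 0.1, "tz": 11.5, "turn": 0},
    {"tx": 0.1, "ty": 0.1, "tz": 11.5, "turn": 0},
  ],
)

```text
time: 3.0
tcp_pos: [0.5495, 0.1518, 0.037]
ee_rot: [-2.357, 2.075, -0.001]
wrist_force: [0.7, 0.6, 0.4]
opening: 0.06
```

Run:
```python
from h import *
go([.5494,.1521,.036],-1.4438)
cap('side','side2')
print(manip.get_obs()['wrist_force'])
crop('side2',220,150,380,290,4.5,'c4')
```

```text
t=3.0 tx,ty,tz [-0.03  0.01  0.1 ] turn 0.0 psi -1.444 tilt [ 1.2e-03  6.0e-04 -1.0e+00] q6 [ 0.55 -0.43]
[0.90732624 0.80672146 0.37617954]
```

View pics/c4.png

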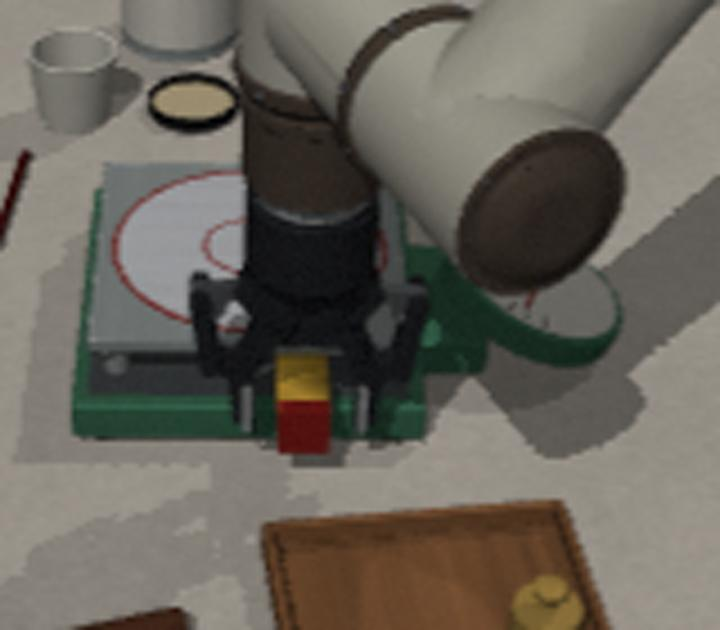

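The fingers straddle the butt evenly (243 and 363 around 277–330 in the crop). Closing.

Call:
apply_moves(
  series=[
    {"tx": 0},
    {"tx": 0},
    {"tx": 0},
    {"tx": 0},
    {"tx": 0},
    {"tx": 0},
    {"tx": 0},
  ],
  hand=0,
)

```text
validation failed for argument at $.se...
```

Call:
apply_moves(
  series=[
    {"tx": 0, "ty": 0, "tz": 0, "turn": 0},
    {"tx": 0, "ty": 0, "tz": 0, "turn": 0},
    {"tx": 0, "ty": 0, "tz": 0, "turn": 0},
    {"tx": 0, "ty": 0, "tz": 0, "turn": 0},
    {"tx": 0, "ty": 0, "tz": 0, "turn": 0},
    {"tx": 0, "ty": 0, "tz": 0, "turn": 0},
    {"tx": 0, "ty": 0, "tz": 0, "turn": 0},
  ],
  hand=0,
)

```text
time: 3.75
tcp_pos: [0.5497, 0.1519, 0.037]
ee_rot: [-2.357, 2.075, -0.001]
wrist_force: [-0.2, 0.9, 5.3]
opening: 0.0291
```

Call:
apply_moves(
  series=[
    {"tx": -0.5, "ty": 0, "tz": 0, "turn": 0},
    {"tx": -1, "ty": 0, "tz": 0, "turn": 0},
    {"tx": -1, "ty": 0, "tz": 0, "turn": 0},
    {"tx": -1, "ty": 0, "tz": 0, "turn": 0},
    {"tx": -1, "ty": 0, "tz": 0, "turn": 0},
    {"tx": -1, "ty": 0, "tz": 0, "turn": 0},
    {"tx": -1, "ty": 0, "tz": 0, "turn": 0},
    {"tx": -1, "ty": 0, "tz": 0, "turn": 0},
  ],
  hand=0,
)

```text
time: 4.55
tcp_pos: [0.5473, 0.1587, 0.0366]
ee_rot: [2.354, -2.073, 0.001]
wrist_force: [1.3, -8.6, 6.7]
opening: 0.0287
```

Run:
```python
from h import *
cap('side','side3')
crop('side3',220,150,380,290,4.5,'c4')
```

```text
(no output)
```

View pics/c4.png

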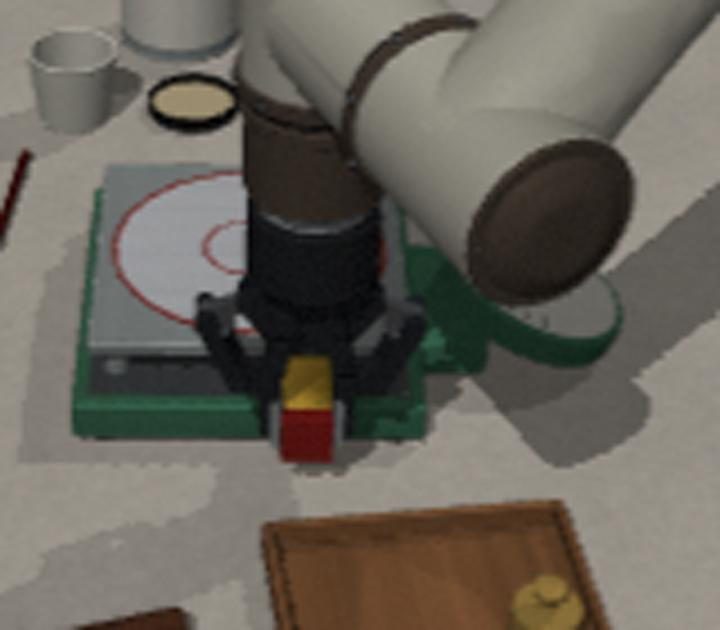

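The butt moved out (bottom edge 452→462 in the crop) and the grip is holding. On to the next tug.

Call:
apply_moves(
  series=[
    {"tx": -0.5, "ty": 0, "tz": 0, "turn": 0},
    {"tx": -1, "ty": 0, "tz": 0, "turn": 0},
    {"tx": -1, "ty": 0, "tz": 0, "turn": 0},
    {"tx": -1, "ty": 0, "tz": 0, "turn": 0},
    {"tx": -1, "ty": 0, "tz": 0, "turn": 0},
    {"tx": -1, "ty": 0, "tz": 0, "turn": 0},
    {"tx": -1, "ty": 0, "tz": 0, "turn": 0},
    {"tx": -1, "ty": 0, "tz": 0, "turn": 0},
  ],
  hand=0,
)

```text
time: 5.4
tcp_pos: [0.5455, 0.1682, 0.0365]
ee_rot: [2.353, -2.072, 0.001]
wrist_force: [1.6, -8.5, 6.0]
opening: 0.0289
```

Call:
apply_moves(
  series=[
    {"tx": -0.5, "ty": 0, "tz": 0, "turn": 0},
    {"tx": -1, "ty": 0, "tz": 0, "turn": 0},
    {"tx": -1, "ty": 0, "tz": 0, "turn": 0},
    {"tx": -1, "ty": 0, "tz": 0, "turn": 0},
    {"tx": -1, "ty": 0, "tz": 0, "turn": 0},
    {"tx": -1, "ty": 0, "tz": 0, "turn": 0},
    {"tx": -1, "ty": 0, "tz": 0, "turn": 0},
    {"tx": -1, "ty": 0, "tz": 0, "turn": 0},
  ],
  hand=0,
)

```text
time: 6.2
tcp_pos: [0.5441, 0.1786, 0.0364]
ee_rot: [2.353, -2.073, 0.0]
wrist_force: [0.8, -6.9, 6.5]
opening: 0.0294
```

Run:
```python
from h import *
cap('side','side4')
crop('side4',220,150,380,290,4.5,'c4')
```

```text
(no output)
```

View pics/c4.png

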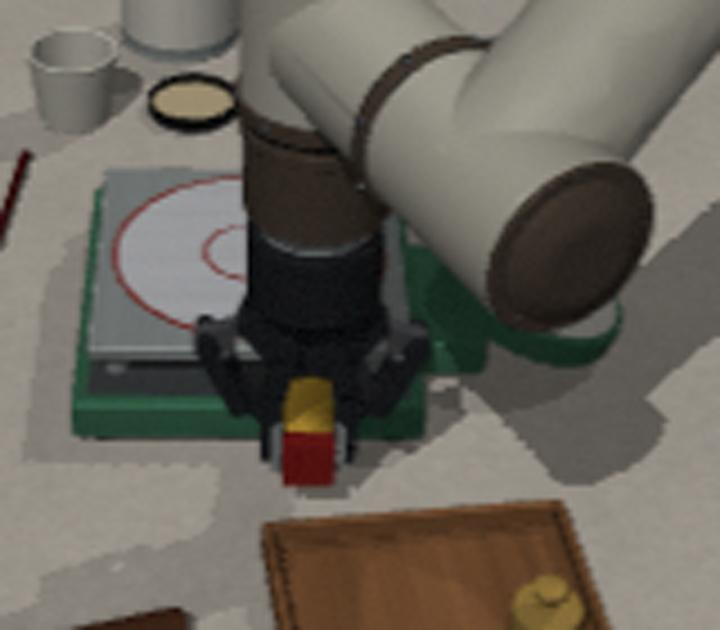

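The deck is coming down with the wedge (butt bottom now at 485). Continuing.

Call:
apply_moves(
  series=[
    {"tx": -0.5, "ty": 0, "tz": 0, "turn": 0},
    {"tx": -1, "ty": 0, "tz": 0, "turn": 0},
    {"tx": -1, "ty": 0, "tz": 0, "turn": 0},
    {"tx": -1, "ty": 0, "tz": 0, "turn": 0},
    {"tx": -1, "ty": 0, "tz": 0, "turn": 0},
    {"tx": -1, "ty": 0, "tz": 0, "turn": 0},
    {"tx": -1, "ty": 0, "tz": 0, "turn": 0},
    {"tx": -1, "ty": 0, "tz": 0, "turn": 0},
  ],
  hand=0,
)

```text
time: 7.05
tcp_pos: [0.543, 0.1892, 0.0363]
ee_rot: [2.354, -2.073, -0.0]
wrist_force: [-0.2, -5.1, 6.6]
opening: 0.0285
```

Call:
apply_moves(
  series=[
    {"tx": -0.4, "ty": 0, "tz": 0, "turn": 0},
    {"tx": -0.8, "ty": 0, "tz": 0, "turn": 0},
    {"tx": -0.8, "ty": 0, "tz": 0, "turn": 0},
    {"tx": -0.8, "ty": 0, "tz": 0, "turn": 0},
    {"tx": -0.8, "ty": 0, "tz": 0, "turn": 0},
    {"tx": -0.8, "ty": 0, "tz": 0, "turn": 0},
    {"tx": -0.8, "ty": 0, "tz": 0, "turn": 0},
    {"tx": -0.8, "ty": 0, "tz": 0, "turn": 0},
  ],
  hand=0,
)

```text
time: 7.85
tcp_pos: [0.5422, 0.1978, 0.0362]
ee_rot: [2.355, -2.074, -0.0]
wrist_force: [0.4, -4.0, 6.1]
opening: 0.0289
```

Call:
apply_moves(
  series=[
    {"tx": -0.4, "ty": 0, "tz": 0, "turn": 0},
    {"tx": -0.8, "ty": 0, "tz": 0, "turn": 0},
    {"tx": -0.8, "ty": 0, "tz": 0, "turn": 0},
    {"tx": -0.8, "ty": 0, "tz": 0, "turn": 0},
    {"tx": -0.8, "ty": 0, "tz": 0, "turn": 0},
    {"tx": -0.8, "ty": 0, "tz": 0, "turn": 0},
    {"tx": -0.8, "ty": 0, "tz": 0, "turn": 0},
    {"tx": -0.8, "ty": 0, "tz": 0, "turn": 0},
  ],
  hand=0,
)

```text
time: 8.65
tcp_pos: [0.5418, 0.2073, 0.0363]
ee_rot: [2.358, -2.076, -0.001]
wrist_force: [-1.7, -1.9, 4.0]
opening: 0.0294
```

Call:
apply_moves(
  series=[
    {"tx": -0.4, "ty": 0, "tz": 0, "turn": 0},
    {"tx": -0.8, "ty": 0, "tz": 0, "turn": 0},
    {"tx": -0.8, "ty": 0, "tz": 0, "turn": 0},
    {"tx": -0.8, "ty": 0, "tz": 0, "turn": 0},
    {"tx": -0.8, "ty": 0, "tz": 0, "turn": 0},
    {"tx": -0.8, "ty": 0, "tz": 0, "turn": 0},
    {"tx": -0.8, "ty": 0, "tz": 0, "turn": 0},
    {"tx": -0.8, "ty": 0, "tz": 0, "turn": 0},
  ],
  hand=0,
)

```text
time: 9.45
tcp_pos: [0.5412, 0.2157, 0.0365]
ee_rot: [-2.357, 2.075, 0.0]
wrist_force: [-2.6, 1.8, 4.9]
opening: 0.0288
```

Run:
```python
from h import *
cap('side','side5')
crop('side5',220,150,380,290,4.5,'c4')
```

```text
(no output)
```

View pics/c4.png

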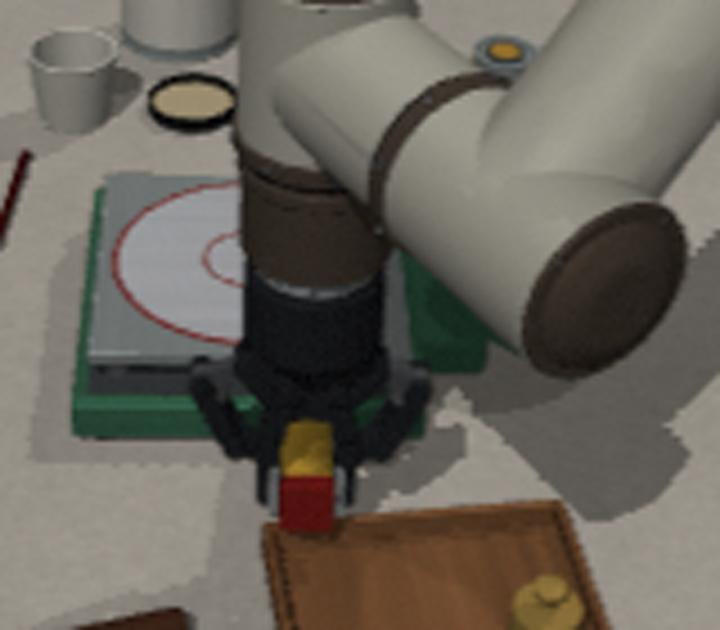

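The wedge is loose now, 64 mm out. I'll finish the last stretch in paused small steps as well.

Call:
apply_moves(
  series=[
    {"tx": -0.5, "ty": 0, "tz": 0, "turn": 0},
    {"tx": -1, "ty": 0, "tz": 0, "turn": 0},
    {"tx": -1, "ty": 0, "tz": 0, "turn": 0},
    {"tx": -1, "ty": 0, "tz": 0, "turn": 0},
    {"tx": -1, "ty": 0, "tz": 0, "turn": 0},
    {"tx": -1, "ty": 0, "tz": 0, "turn": 0},
    {"tx": -1.5, "ty": 0, "tz": 0, "turn": 0},
    {"tx": -2, "ty": 0, "tz": 0, "turn": 0},
    {"tx": -2, "ty": 0, "tz": 0, "turn": 0},
    {"tx": -2, "ty": 0, "tz": 0, "turn": 0},
    {"tx": -2, "ty": 0, "tz": 0, "turn": 0},
    {"tx": -2, "ty": 0, "tz": 0, "turn": 0},
    {"tx": -2.5, "ty": 0, "tz": 0, "turn": 0},
    {"tx": -3, "ty": 0, "tz": 0, "turn": 0},
    {"tx": -3, "ty": 0, "tz": 0, "turn": 0},
    {"tx": -3, "ty": 0, "tz": 0, "turn": 0},
    {"tx": -3, "ty": 0, "tz": 0, "turn": 0},
    {"tx": -3, "ty": 0, "tz": 0, "turn": 0},
  ],
  hand=0,
)

```text
time: 11.3
tcp_pos: [0.5372, 0.2452, 0.0364]
ee_rot: [-2.357, 2.076, 0.0]
wrist_force: [-0.9, 1.5, 1.4]
opening: 0.0292
```

Call:
apply_moves(
  series=[
    {"tx": -1, "ty": 0, "tz": 0, "turn": 0},
    {"tx": -2, "ty": 0, "tz": 0, "turn": 0},
    {"tx": -3, "ty": 0, "tz": -0.5, "turn": 0},
    {"tx": -3, "ty": 0, "tz": -2, "turn": 0},
    {"tx": -3, "ty": 0, "tz": -4, "turn": 0},
    {"tx": -3, "ty": 0, "tz": -6, "turn": 0},
    {"tx": -3, "ty": 0, "tz": -6, "turn": 0},
    {"tx": -3, "ty": 0, "tz": -6, "turn": 0},
  ],
  hand=0,
)

```text
time: 12.1
tcp_pos: [0.5331, 0.2753, 0.0963]
ee_rot: [-2.358, 2.075, 0.001]
wrist_force: [-0.5, -0.3, -1.5]
opening: 0.029
```

Run:
```python
from h import *
go([.5494,.1521,.036],-1.4438)
cap('side','side6');cap('top','top6')
```

```text
t=12.1 tx,ty,tz [12.43 -0.06  6.02] turn 0.0 psi -1.444 tilt [ 1.e-04  9.e-04 -1.e+00] q6 [ 0.75 -0.62]
```

View pics/side6.png

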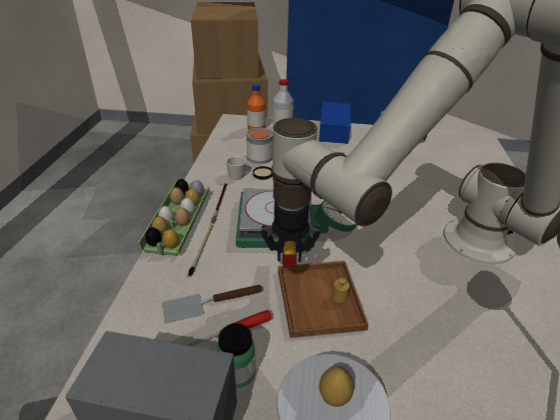

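View pics/top6.png

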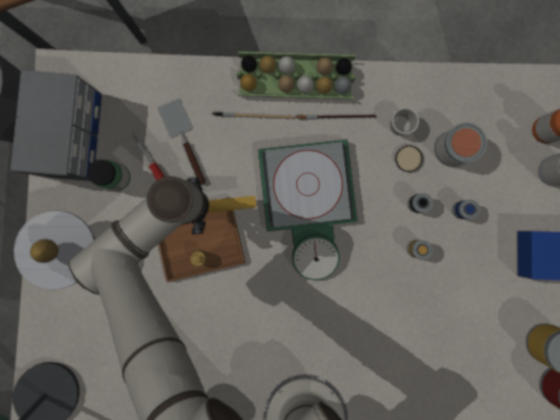

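The wedge is out and held level, and the needle is at zero. Next, over the tray.

Run:
```python
from h import *
go([.4608,.3594,.0963],.26-np.pi/2)
```

```text
t=12.2 tx,ty,tz [-9.34  6.04 -0.11] turn -0.133 psi -1.444 tilt [-0.0019 -0.0011 -1.    ] q6 [ 0.75 -0.62]
```

Call:
apply_moves(
  series=[
    {"tx": -2, "ty": 1.3, "tz": 0, "turn": -0.03},
    {"tx": -4.5, "ty": 3, "tz": 0, "turn": -0.07},
    {"tx": -7.5, "ty": 4.8, "tz": 0, "turn": -0.11},
    {"tx": -9.3, "ty": 6, "tz": 0, "turn": -0.133},
    {"tx": -9.3, "ty": 6, "tz": 0, "turn": -0.133},
    {"tx": -9.3, "ty": 6, "tz": 2, "turn": -0.133},
    {"tx": -9.3, "ty": 6, "tz": 4, "turn": -0.133},
    {"tx": -9.3, "ty": 6, "tz": 4, "turn": -0.133},
    {"tx": -9.3, "ty": 6, "tz": 4, "turn": -0.133},
  ],
  hand=0,
)

```text
time: 13.1
tcp_pos: [0.4623, 0.3586, 0.0558]
ee_rot: [2.489, -1.914, 0.001]
wrist_force: [-0.2, 1.0, -0.9]
opening: 0.0291
```

Run:
```python
from h import *
go([.4608,.3594,.0095],.26-np.pi/2)
cap('side','side7');crop('side7',220,220,400,360,4,'c4')
```

```text
t=13.1 tx,ty,tz [-0.12  0.12  4.63] turn -0.0 psi -1.311 tilt [-8.0e-04 -1.6e-03 -1.0e+00] q6 [ 0.94 -0.68]
```

View pics/c4.png

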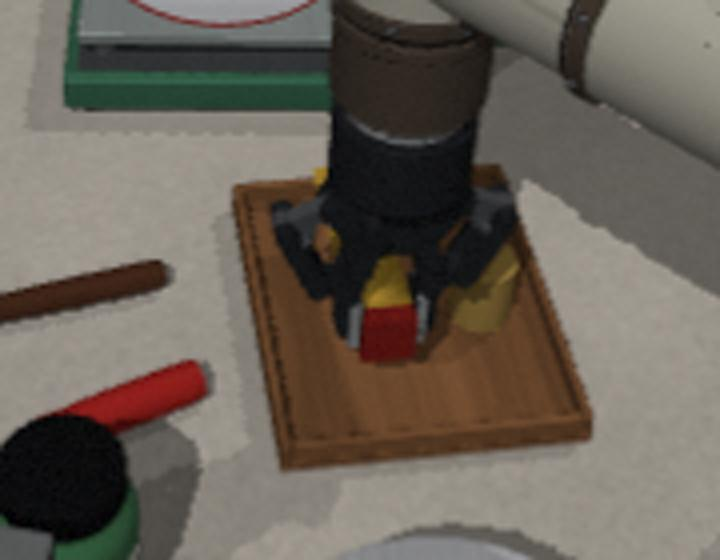

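Run:
```python
from h import *
cap('top','top7');crop('top7',140,180,270,290,5.5,'c5')
```

```text
(no output)
```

View pics/c5.png

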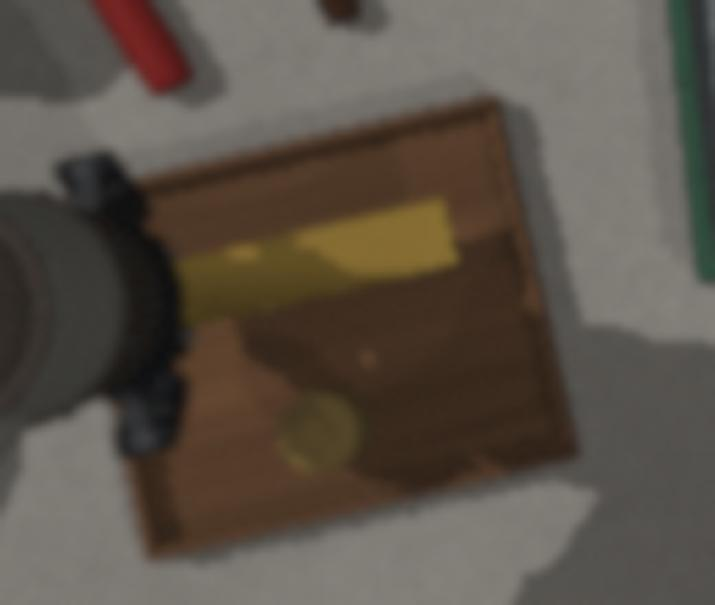

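The wedge lies parallel to the tray walls and clear of the weight. Lowering.

Call:
apply_moves(
  series=[
    {"tx": -0.1, "ty": 0.1, "tz": 1.5, "turn": 0},
    {"tx": -0.1, "ty": 0.1, "tz": 3, "turn": 0},
    {"tx": -0.1, "ty": 0.1, "tz": 3.8, "turn": 0},
    {"tx": -0.1, "ty": 0.1, "tz": 4.3, "turn": 0},
    {"tx": -0.1, "ty": 0.1, "tz": 4.6, "turn": 0},
    {"tx": -0.1, "ty": 0.1, "tz": 4.6, "turn": 0},
    {"tx": -0.1, "ty": 0.1, "tz": 4.6, "turn": 0},
  ],
  hand=0,
)

```text
time: 13.9
tcp_pos: [0.4611, 0.3602, 0.0108]
ee_rot: [-2.49, 1.914, -0.0]
wrist_force: [-0.3, 0.1, -1.2]
opening: 0.0292
```

Call:
apply_moves(
  series=[
    {"tx": 0, "ty": 0, "tz": 0.1, "turn": 0},
    {"tx": 0, "ty": 0, "tz": 0.2, "turn": 0},
    {"tx": 0, "ty": 0, "tz": 0.2, "turn": 0},
    {"tx": 0, "ty": 0, "tz": 0.2, "turn": 0},
  ],
  hand=0,
)

```text
time: 14.3
tcp_pos: [0.4611, 0.3602, 0.0091]
ee_rot: [-2.49, 1.914, -0.0]
wrist_force: [-1.7, 0.1, 5.0]
opening: 0.0293
```

Call:
apply_moves(
  series=[
    {"tx": 0, "ty": 0, "tz": 0, "turn": 0},
    {"tx": 0, "ty": 0, "tz": 0, "turn": 0},
    {"tx": 0, "ty": 0, "tz": 0, "turn": 0},
    {"tx": 0, "ty": 0, "tz": 0, "turn": 0},
    {"tx": 0, "ty": 0, "tz": 0, "turn": 0},
    {"tx": 0, "ty": 0, "tz": -1.5, "turn": 0},
    {"tx": 0, "ty": 0, "tz": -4, "turn": 0},
    {"tx": 0, "ty": 0, "tz": -8, "turn": 0},
    {"tx": 0, "ty": 0, "tz": -12, "turn": 0},
    {"tx": 0, "ty": 0, "tz": -12, "turn": 0},
    {"tx": 0, "ty": 0, "tz": -12, "turn": 0},
  ],
  hand=0.6,
)

```text
time: 15.4
tcp_pos: [0.461, 0.3603, 0.1295]
ee_rot: [-2.488, 1.913, 0.001]
wrist_force: [-0.8, 0.4, -1.4]
opening: 0.0512
```

Run:
```python
from h import *
cap('top','top8');crop('top8',140,180,270,290,5.5,'c5')
cap('side','side8');crop('side8',220,150,380,290,4.5,'c4')
crop('side8',220,220,400,360,4,'c6')
```

```text
(no output)
```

View pics/c5.png

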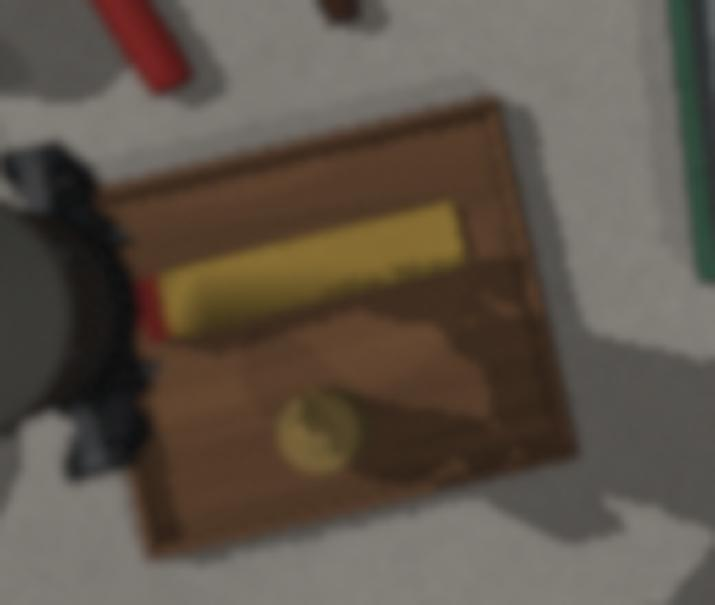

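View pics/c6.png

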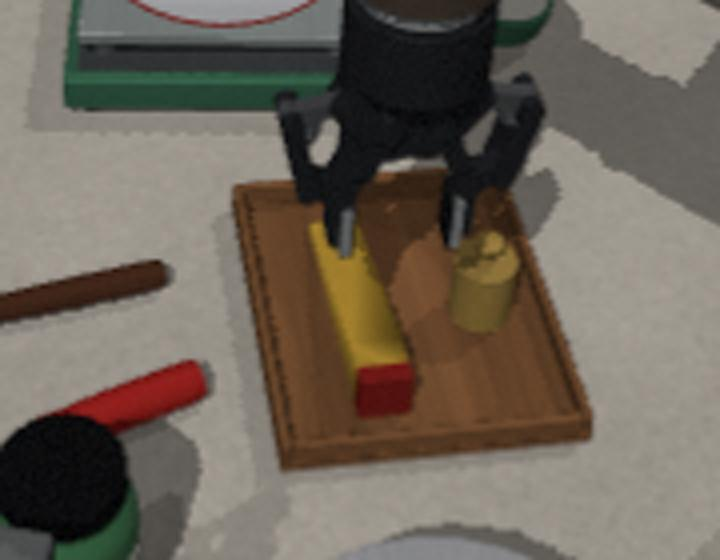

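The wedge is flat in the tray. Next is the weight, with the jaws along the tray's y.

Run:
```python
from h import *
go([.4042,.285,.13],.26)
```

```text
t=15.5 tx,ty,tz [ 5.74  7.32 -0.26] turn -1.571 psi -1.311 tilt [-0.0016 -0.0014 -1.    ] q6 [ 0.94 -0.68]
```

Call:
apply_moves(
  series=[
    {"tx": 2, "ty": 2.5, "tz": 0, "turn": -0.2},
    {"tx": 4, "ty": 5, "tz": 0, "turn": -0.4},
    {"tx": 5.7, "ty": 7.3, "tz": 0, "turn": -0.7},
    {"tx": 5.7, "ty": 7.3, "tz": 0, "turn": -1},
    {"tx": 5.7, "ty": 7.3, "tz": 0, "turn": -1.57},
    {"tx": 5.7, "ty": 7.3, "tz": 0, "turn": -1.57},
    {"tx": 5.7, "ty": 7.3, "tz": 0, "turn": -1.57},
    {"tx": 5.7, "ty": 7.3, "tz": 0, "turn": -1.57},
    {"tx": 5.7, "ty": 7.3, "tz": 0, "turn": -1.57},
    {"tx": 5.7, "ty": 7.3, "tz": 0, "turn": -1.57},
    {"tx": 5.7, "ty": 7.3, "tz": 0, "turn": -1.57},
    {"tx": 5.7, "ty": 7.3, "tz": 0, "turn": -1.57},
    {"tx": 5.7, "ty": 7.3, "tz": 0, "turn": -1.57},
    {"tx": 5.7, "ty": 7.3, "tz": 0, "turn": -1.57},
  ],
  hand=0.75,
)

```text
time: 16.9
tcp_pos: [0.4048, 0.2858, 0.1278]
ee_rot: [3.115, 0.404, -0.001]
wrist_force: [-0.4, -0.7, 0.3]
opening: 0.064
```

Run:
```python
from h import *
go([.4042,.285,.016],.26)
cap('side','side9');crop('side9',220,150,400,360,2.8,'c6')
```

```text
t=16.9 tx,ty,tz [-0.07  0.06 11.18] turn -0.002 psi 0.258 tilt [-7.e-04 -1.e-03 -1.e+00] q6 [0.94 0.89]
```

View pics/c6.png

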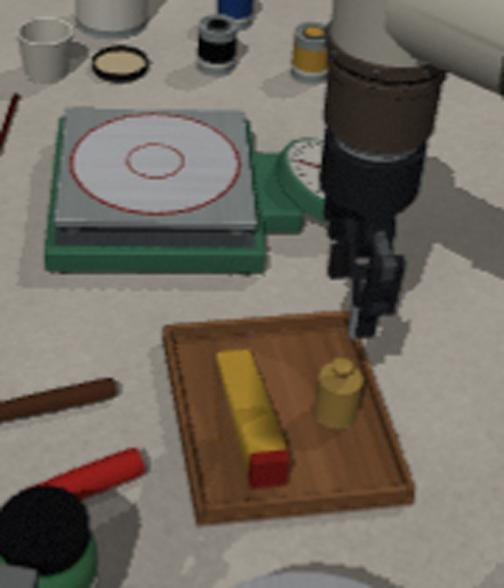

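Call:
apply_moves(
  series=[
    {"tx": -0.1, "ty": 0.1, "tz": 3, "turn": 0},
    {"tx": -0.1, "ty": 0.1, "tz": 6, "turn": 0},
    {"tx": -0.1, "ty": 0.1, "tz": 8, "turn": 0},
    {"tx": -0.1, "ty": 0.1, "tz": 9.5, "turn": 0},
    {"tx": -0.1, "ty": 0.1, "tz": 10.5, "turn": 0},
    {"tx": -0.1, "ty": 0.1, "tz": 11.1, "turn": 0},
    {"tx": -0.1, "ty": 0.1, "tz": 11.1, "turn": 0},
    {"tx": -0.1, "ty": 0.1, "tz": 11.1, "turn": 0},
  ],
  hand=0.75,
)

```text
time: 17.75
tcp_pos: [0.4046, 0.2852, 0.0178]
ee_rot: [-3.115, -0.406, -0.001]
wrist_force: [-0.6, 0.1, -0.2]
opening: 0.0643
```

Run:
```python
from h import *
go([.4042,.285,.016],.26)
print(manip.get_obs()['wrist_force'])
cap('side','side10');crop('side10',290,250,390,340,7,'c6')
cap('top','top10');crop('top10',150,210,250,290,7,'c5')
```

```text
t=17.8 tx,ty,tz [-0.04  0.01  0.18] turn -0.001 psi 0.259 tilt [ 8.e-04  8.e-04 -1.e+00] q6 [0.94 0.89]
[-0.56836841  0.09957033 -0.18267949]
```

View pics/c6.png

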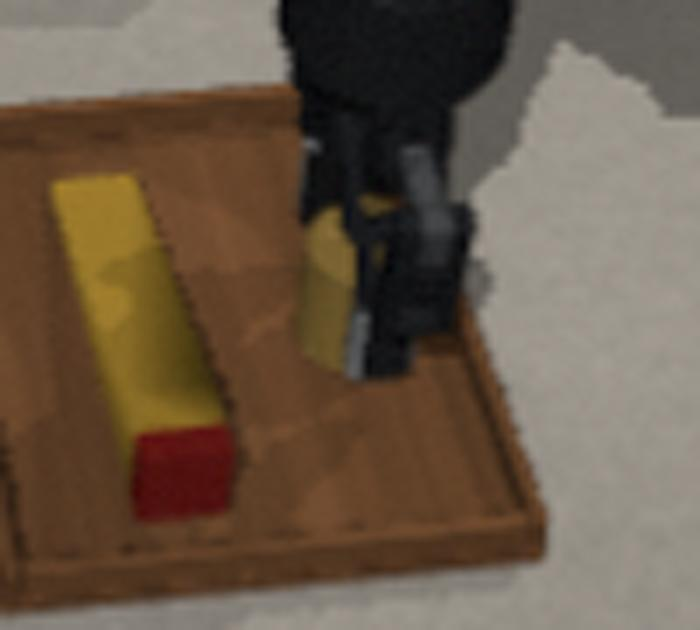

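View pics/c5.png

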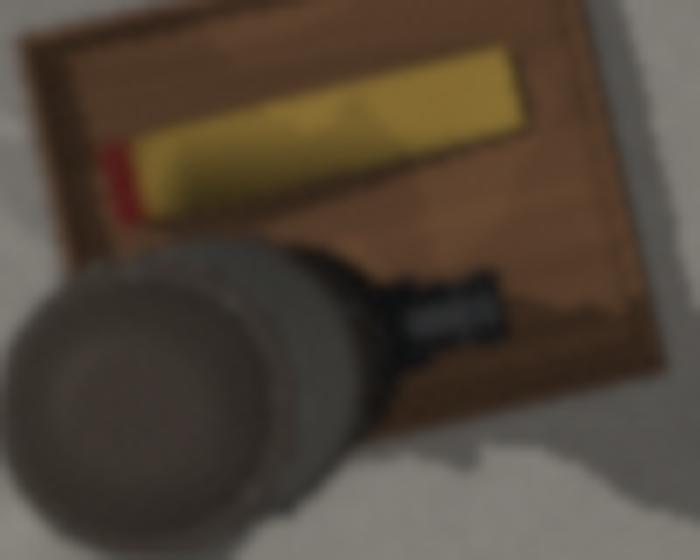

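```bash
python3 - <<'E'
from h import *
np.set_printoptions(precision=1,suppress=True)
d=load('side10');s8=load('side8')
f=lambda P:(w2px(d,P)-[290,250])*7
c=np.array([.4042,.285])
yv=np.array([-np.sin(.26),np.cos(.26)]);xv=np.array([np.cos(.26),np.sin(.26)])
for z in(.006,.052): print('weight L R near',f([np.r_[c+q,z] for q in(.019*xv,-.019*xv,.019*yv,0*yv)]))
t=np.array([.4046,.2852])
print('finger inner face edges',f([np.r_[t+.032*yv+q,.024] for q in(.011*xv,-.011*xv)]))
E
python3 -c "
from h import *
crop('side8',290,250,390,340,7,'c6')"
```

```text
weight L R near [[290.6 327.3]
 [395.8 318. ]
 [356.7 364. ]
 [343.3 322.6]]
weight L R near [[303.5 236. ]
 [411.4 226.8]
 [371.5 272.6]
 [357.6 231.4]]
finger inner face edges [[339.2 361. ]
 [402.2 355.4]]
```

View pics/c6.png

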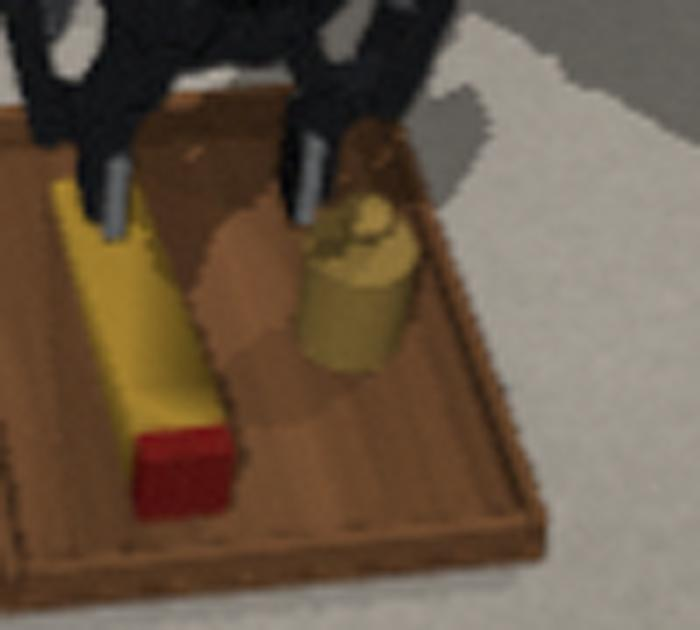

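The weight and finger both sit where the model predicts, with the same small calibration offset, so the grasp is centred. Closing.

Call:
apply_moves(
  series=[
    {"tx": 0, "ty": 0, "tz": 0, "turn": 0},
    {"tx": 0, "ty": 0, "tz": 0, "turn": 0},
    {"tx": 0, "ty": 0, "tz": 0, "turn": 0},
    {"tx": 0, "ty": 0, "tz": 0, "turn": 0},
    {"tx": 0, "ty": 0, "tz": 0, "turn": 0},
    {"tx": 0, "ty": 0, "tz": 0, "turn": 0},
  ],
  hand=0,
)

```text
time: 18.45
tcp_pos: [0.4051, 0.2864, 0.0185]
ee_rot: [-3.112, -0.407, -0.004]
wrist_force: [-2.1, 2.3, 5.8]
opening: 0.0367
```

Call:
apply_moves(
  series=[
    {"tx": 0, "ty": 0, "tz": -1, "turn": 0},
    {"tx": 0, "ty": 0, "tz": -3, "turn": 0},
    {"tx": 0, "ty": 0, "tz": -6, "turn": 0},
    {"tx": 0, "ty": 0, "tz": -9, "turn": 0},
    {"tx": 0, "ty": 0, "tz": -11, "turn": 0},
    {"tx": 0, "ty": 0, "tz": -12, "turn": 0},
    {"tx": 0, "ty": 0, "tz": -12, "turn": 0},
    {"tx": 0, "ty": 0, "tz": -12, "turn": 0},
  ],
  hand=0,
)

```text
time: 19.25
tcp_pos: [0.4033, 0.2838, 0.136]
ee_rot: [3.114, 0.405, -0.004]
wrist_force: [-0.4, -0.3, -5.1]
opening: 0.0368
```

Run:
```python
from h import *
go([.601,.0125,.14],.127)
cap('side','side11')
cap('top','top11');crop('top11',250,130,370,290,3.5,'c5');crop('side11',220,150,420,340,3.5,'c6')
```

```text
t=19.2 tx,ty,tz [12.18 31.28 -0.39] turn 0.131 psi 0.258 tilt [-0.0024 -0.002  -1.    ] q6 [0.94 0.89]
```

View pics/c6.png

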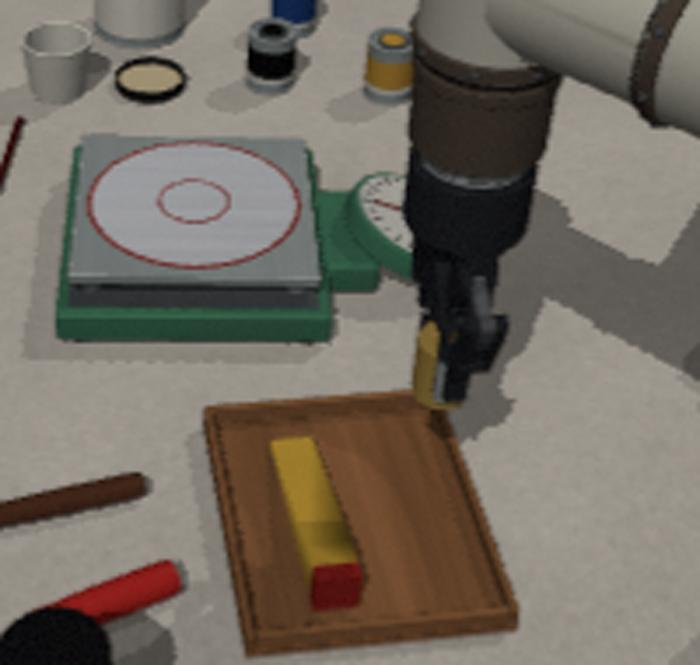

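View pics/c5.png

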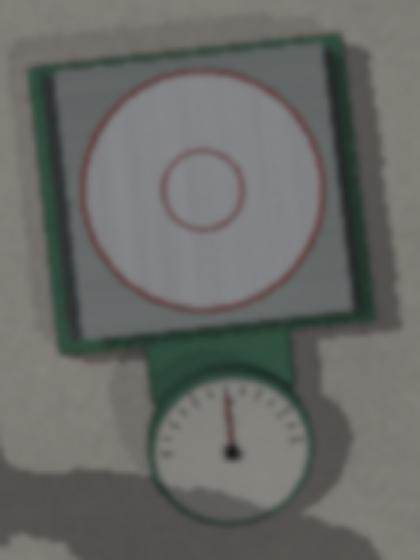

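Run:
```python
from h import *
a=px2w(load('top11'),[(203/3.5+250-.36,189.5/3.5+130-.36)],.058);b=px2w(load('side11'),[(194.5/3.5+220-.36,201/3.5+150-.36)],.058)
print(a,b)
go([.601,.0125,.14],.127)
```

```text
[[0.60178765 0.01204217 0.058     ]] [[0.60104492 0.0126419  0.058     ]]
t=19.4 tx,ty,tz [12.16 31.29 -0.41] turn 0.132 psi 0.259 tilt [-0.0027 -0.0028 -1.    ] q6 [0.94 0.89]
```

Call:
apply_moves(
  series=[
    {"tx": 0.4, "ty": 1, "tz": 0, "turn": 0.01},
    {"tx": 1.2, "ty": 3, "tz": 0, "turn": 0.02},
    {"tx": 2.4, "ty": 6, "tz": 0, "turn": 0.03},
    {"tx": 3.8, "ty": 9.5, "tz": 0, "turn": 0.05},
    {"tx": 5.2, "ty": 13, "tz": 0, "turn": 0.06},
    {"tx": 6.6, "ty": 16.5, "tz": 0, "turn": 0.08},
    {"tx": 8, "ty": 20, "tz": 0, "turn": 0.09},
    {"tx": 9.4, "ty": 23.5, "tz": 0, "turn": 0.1},
    {"tx": 10.6, "ty": 27, "tz": 0, "turn": 0.12},
    {"tx": 11.6, "ty": 29.5, "tz": 0, "turn": 0.13},
    {"tx": 12.1, "ty": 31, "tz": 0, "turn": 0.13},
    {"tx": 12.2, "ty": 31.3, "tz": 0, "turn": 0.13},
    {"tx": 12.2, "ty": 31.3, "tz": 0, "turn": 0.13},
    {"tx": 12.2, "ty": 31.3, "tz": 0, "turn": 0.13},
  ],
  hand=0,
)

```text
time: 20.75
tcp_pos: [0.6017, 0.0141, 0.1369]
ee_rot: [-3.135, -0.204, 0.002]
wrist_force: [-0.5, 0.3, -4.8]
opening: 0.0366
```

Run:
```python
from h import *
go([.6012,.0123,.0715],.127)
```

```text
t=20.8 tx,ty,tz [-0.06  0.18  6.54] turn 0.003 psi 0.13 tilt [-0.0013  0.     -1.    ] q6 [0.29 1.41]
```

Call:
apply_moves(
  series=[
    {"tx": -0.1, "ty": 0.2, "tz": 1.5, "turn": 0},
    {"tx": -0.1, "ty": 0.2, "tz": 3, "turn": 0},
    {"tx": -0.1, "ty": 0.2, "tz": 4.5, "turn": 0},
    {"tx": -0.1, "ty": 0.2, "tz": 5.3, "turn": 0},
    {"tx": -0.1, "ty": 0.2, "tz": 5.8, "turn": 0},
    {"tx": -0.1, "ty": 0.2, "tz": 5.8, "turn": 0},
    {"tx": -0.1, "ty": 0.2, "tz": 5.8, "turn": 0},
  ],
  hand=0,
)

```text
time: 21.45
tcp_pos: [0.6021, 0.0118, 0.08]
ee_rot: [-3.135, -0.204, -0.002]
wrist_force: [0.0, -0.8, -5.0]
opening: 0.0365
```

Run:
```python
from h import *
go([.6012,.0123,.0715],.127)
cap('side','side12');crop('side12',225,170,335,260,6,'c6')
```

```text
t=21.4 tx,ty,tz [-0.09 -0.06  0.85] turn 0.003 psi 0.13 tilt [ 1.3e-03  1.0e-04 -1.0e+00] q6 [0.29 1.41]
```

View pics/c6.png

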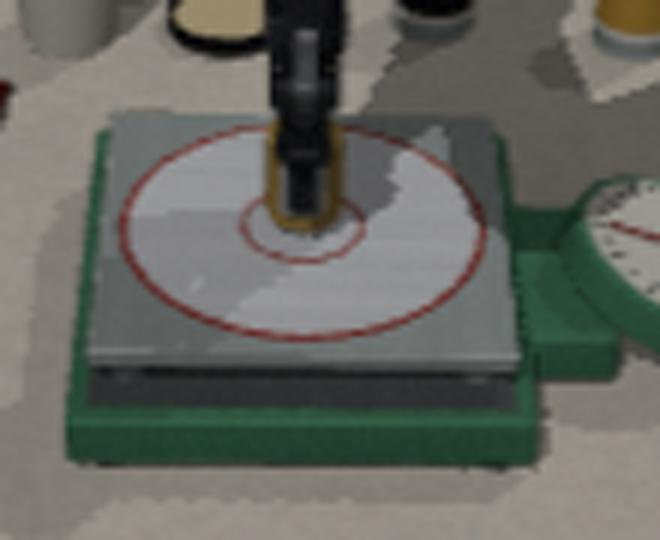

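It's centred over the small ring (304 against 304) and about 1 cm above the deck. Lowering slowly until the deck carries the weight.

Call:
apply_moves(
  series=[
    {"tx": -0.1, "ty": 0, "tz": 0.3, "turn": 0},
    {"tx": -0.1, "ty": 0, "tz": 0.6, "turn": 0},
    {"tx": -0.1, "ty": 0, "tz": 0.8, "turn": 0},
    {"tx": -0.1, "ty": 0, "tz": 0.9, "turn": 0},
    {"tx": -0.1, "ty": 0, "tz": 1, "turn": 0},
    {"tx": -0.1, "ty": 0, "tz": 1.1, "turn": 0},
    {"tx": -0.1, "ty": 0, "tz": 1.2, "turn": 0},
    {"tx": -0.1, "ty": 0, "tz": 1.3, "turn": 0},
    {"tx": -0.1, "ty": 0, "tz": 1.3, "turn": 0},
    {"tx": -0.1, "ty": 0, "tz": 1.3, "turn": 0},
  ],
  hand=0,
)

```text
time: 22.5
tcp_pos: [0.6005, 0.0113, 0.0665]
ee_rot: [3.135, 0.203, -0.0]
wrist_force: [-3.0, -0.3, -0.2]
opening: 0.0366
```

Call:
apply_moves(
  series=[
    {"tx": 0, "ty": 0, "tz": 0, "turn": 0},
    {"tx": 0, "ty": 0, "tz": 0, "turn": 0},
    {"tx": 0, "ty": 0, "tz": 0, "turn": 0},
    {"tx": 0, "ty": 0, "tz": 0, "turn": 0},
    {"tx": 0, "ty": 0, "tz": 0, "turn": 0},
    {"tx": 0, "ty": 0, "tz": -1, "turn": 0},
    {"tx": 0, "ty": 0, "tz": -3, "turn": 0},
    {"tx": 0, "ty": 0, "tz": -6, "turn": 0},
    {"tx": 0, "ty": 0, "tz": -9, "turn": 0},
    {"tx": 0, "ty": 0, "tz": -9, "turn": 0},
    {"tx": 0, "ty": 0, "tz": -9, "turn": 0},
    {"tx": 0, "ty": 0, "tz": -9, "turn": 0},
    {"tx": 0, "ty": 0, "tz": -9, "turn": 0},
    {"tx": 0, "ty": 0, "tz": -9, "turn": 0},
    {"tx": 0, "ty": 0, "tz": -9, "turn": 0},
    {"tx": 0, "ty": 0, "tz": -9, "turn": 0},
    {"tx": 0, "ty": 0, "tz": -9, "turn": 0},
  ],
  hand=0.75,
)

```text
time: 24.2
tcp_pos: [0.6006, 0.0113, 0.1561]
ee_rot: [3.135, 0.203, -0.001]
wrist_force: [1.1, 1.0, 0.2]
opening: 0.0643
```

Run:
```python
from h import *
cap('side','side13');crop('side13',225,170,375,260,5,'c6')
go([.6012,.0123,.069],.127)
```

```text
t=24.2 tx,ty,tz [ 0.07 -0.09  8.72] turn 0.002 psi 0.129 tilt [-2.e-04 -1.e-04 -1.e+00] q6 [0.29 1.41]
```

View pics/c6.png

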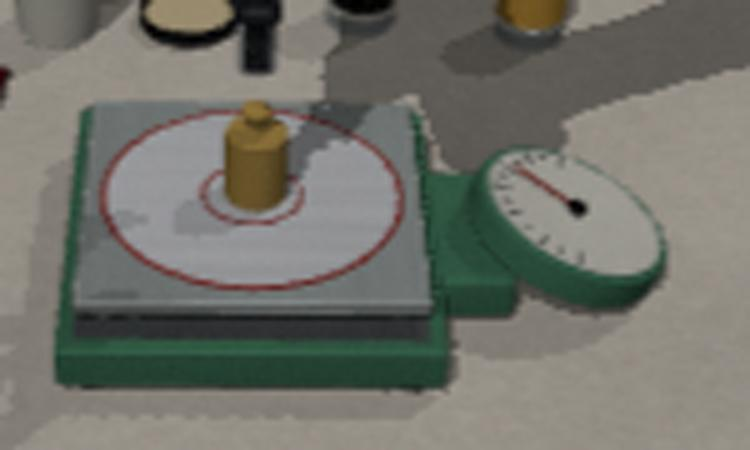

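The weight stands upright and clear inside the small ring (225–290 in a ring of 200–304), and the needle has moved. I'll hold for the rest of the settle time.

Call:
apply_moves(
  series=[
    {"tx": 0, "ty": 0, "tz": 0, "turn": 0},
    {"tx": 0, "ty": 0, "tz": 0, "turn": 0},
    {"tx": 0, "ty": 0, "tz": 0, "turn": 0},
    {"tx": 0, "ty": 0, "tz": 0, "turn": 0},
    {"tx": 0, "ty": 0, "tz": 0, "turn": 0},
    {"tx": 0, "ty": 0, "tz": 0, "turn": 0},
    {"tx": 0, "ty": 0, "tz": 0, "turn": 0},
    {"tx": 0, "ty": 0, "tz": 0, "turn": 0},
    {"tx": 0, "ty": 0, "tz": 0, "turn": 0},
    {"tx": 0, "ty": 0, "tz": 0, "turn": 0},
    {"tx": 0, "ty": 0, "tz": 0, "turn": 0},
  ],
  hand=0.75,
)

```text
time: 25.35
tcp_pos: [0.6007, 0.0113, 0.1563]
ee_rot: [3.135, 0.203, -0.0]
wrist_force: [-0.4, 0.4, -0.1]
opening: 0.0639
```

Call:
apply_moves(
  series=[
    {"tx": 0, "ty": 0, "tz": 3, "turn": 0},
    {"tx": 0, "ty": 0, "tz": 5.5, "turn": 0},
    {"tx": 0, "ty": 0, "tz": 7.5, "turn": 0},
    {"tx": 0, "ty": 0, "tz": 8.7, "turn": 0},
    {"tx": 0, "ty": 0, "tz": 9, "turn": 0},
    {"tx": 0, "ty": 0, "tz": 9, "turn": 0},
    {"tx": 0, "ty": 0, "tz": 9, "turn": 0},
  ],
  hand=0.75,
)

```text
time: 26.05
tcp_pos: [0.6015, 0.0115, 0.0674]
ee_rot: [-3.135, -0.203, -0.003]
wrist_force: [-0.7, -0.1, 0.9]
opening: 0.0644
```

Call:
apply_moves(
  series=[
    {"tx": 0, "ty": 0, "tz": 0, "turn": 0},
    {"tx": 0, "ty": 0, "tz": 0, "turn": 0},
    {"tx": 0, "ty": 0, "tz": 0, "turn": 0},
    {"tx": 0, "ty": 0, "tz": 0, "turn": 0},
    {"tx": 0, "ty": 0, "tz": 0, "turn": 0},
    {"tx": 0, "ty": 0, "tz": 0, "turn": 0},
  ],
  hand=0,
)

```text
time: 26.65
tcp_pos: [0.6012, 0.0114, 0.0666]
ee_rot: [3.135, 0.203, 0.002]
wrist_force: [2.2, -0.9, 1.5]
opening: 0.0367
```

Call:
apply_moves(
  series=[
    {"tx": 0, "ty": 0, "tz": -0.3, "turn": 0},
    {"tx": 0, "ty": 0, "tz": -0.7, "turn": 0},
    {"tx": 0, "ty": 0, "tz": -1.5, "turn": 0},
    {"tx": 0, "ty": 0, "tz": -3, "turn": 0},
    {"tx": 0, "ty": 0, "tz": -5, "turn": 0},
    {"tx": 0, "ty": 0, "tz": -7, "turn": 0},
    {"tx": 0, "ty": 0, "tz": -7, "turn": 0},
    {"tx": 0, "ty": 0, "tz": -7, "turn": 0},
  ],
  hand=0,
)

```text
time: 27.45
tcp_pos: [0.5998, 0.0114, 0.1358]
ee_rot: [-3.134, -0.202, 0.002]
wrist_force: [0.4, 0.1, -4.4]
opening: 0.0365
```

Run:
```python
from h import *
go([.4042,.285,.13],.26)
```

```text
t=27.4 tx,ty,tz [-15.89 -29.64   0.62] turn -0.131 psi 0.129 tilt [-1.3e-03  6.0e-04 -1.0e+00] q6 [0.29 1.41]
```

Call:
apply_moves(
  series=[
    {"tx": -0.5, "ty": -1, "tz": 0, "turn": -0.01},
    {"tx": -1.6, "ty": -3, "tz": 0, "turn": -0.02},
    {"tx": -3.2, "ty": -6, "tz": 0, "turn": -0.03},
    {"tx": -5.1, "ty": -9.5, "tz": 0, "turn": -0.05},
    {"tx": -7, "ty": -13, "tz": 0, "turn": -0.06},
    {"tx": -8.8, "ty": -16.5, "tz": 0, "turn": -0.08},
    {"tx": -10.7, "ty": -20, "tz": 0, "turn": -0.09},
    {"tx": -12.6, "ty": -23.5, "tz": 0, "turn": -0.1},
    {"tx": -14.2, "ty": -26.5, "tz": 0, "turn": -0.12},
    {"tx": -15.3, "ty": -28.6, "tz": 0, "turn": -0.13},
    {"tx": -15.8, "ty": -29.5, "tz": 0, "turn": -0.13},
    {"tx": -15.9, "ty": -29.6, "tz": 0, "turn": -0.13},
    {"tx": -15.9, "ty": -29.6, "tz": 0, "turn": -0.13},
    {"tx": -15.9, "ty": -29.6, "tz": 0, "turn": -0.13},
  ],
  hand=0,
)

```text
time: 28.85
tcp_pos: [0.405, 0.2835, 0.136]
ee_rot: [3.115, 0.404, -0.001]
wrist_force: [0.1, 0.2, -4.2]
opening: 0.0366
```

Run:
```python
from h import *
go([.4042,.285,.018],.26)
```

```text
t=28.9 tx,ty,tz [-0.03 -0.18 11.8 ] turn -0.002 psi 0.258 tilt [-6.e-04 -9.e-04 -1.e+00] q6 [0.94 0.89]
```

Call:
apply_moves(
  series=[
    {"tx": 0, "ty": -0.1, "tz": 2, "turn": 0},
    {"tx": 0, "ty": -0.1, "tz": 5, "turn": 0},
    {"tx": 0, "ty": -0.1, "tz": 8, "turn": 0},
    {"tx": 0, "ty": -0.1, "tz": 10, "turn": 0},
    {"tx": 0, "ty": -0.1, "tz": 10.9, "turn": 0},
    {"tx": 0, "ty": -0.1, "tz": 11.2, "turn": 0},
    {"tx": 0, "ty": -0.1, "tz": 11.4, "turn": 0},
    {"tx": 0, "ty": -0.1, "tz": 11.4, "turn": 0},
    {"tx": 0, "ty": -0.1, "tz": 11.4, "turn": 0},
  ],
  hand=0,
)

```text
time: 29.75
tcp_pos: [0.4051, 0.2859, 0.0233]
ee_rot: [-3.114, -0.406, -0.002]
wrist_force: [-0.0, 0.1, -4.8]
opening: 0.0366
```

Call:
apply_moves(
  series=[
    {"tx": 0, "ty": 0, "tz": 0.1, "turn": 0},
    {"tx": 0, "ty": 0, "tz": 0.1, "turn": 0},
    {"tx": 0, "ty": 0, "tz": 0.2, "turn": 0},
    {"tx": 0, "ty": 0, "tz": 0.2, "turn": 0},
  ],
  hand=0,
)

```text
time: 30.15
tcp_pos: [0.4047, 0.2855, 0.0205]
ee_rot: [-3.115, -0.406, -0.001]
wrist_force: [-0.8, 0.7, -4.3]
opening: 0.0366
```

Call:
apply_moves(
  series=[
    {"tx": 0, "ty": 0, "tz": 0.1, "turn": 0},
    {"tx": 0, "ty": 0, "tz": 0.1, "turn": 0},
    {"tx": 0, "ty": 0, "tz": 0.1, "turn": 0},
  ],
  hand=0,
)

```text
time: 30.45
tcp_pos: [0.4047, 0.2856, 0.0204]
ee_rot: [-3.115, -0.407, -0.001]
wrist_force: [-2.9, -0.8, 5.5]
opening: 0.0368
```

Call:
apply_moves(
  series=[
    {"tx": 0, "ty": 0, "tz": 0.1, "turn": 0},
    {"tx": 0, "ty": 0, "tz": 0.1, "turn": 0},
    {"tx": 0, "ty": 0, "tz": 0.1, "turn": 0},
  ],
  hand=0,
)

```text
time: 30.75
tcp_pos: [0.4047, 0.2856, 0.0204]
ee_rot: [-3.115, -0.407, -0.001]
wrist_force: [-5.3, -2.4, 13.6]
opening: 0.0366
```

In contact with the floor, so I release and rise.

Call:
apply_moves(
  series=[
    {"tx": 0, "ty": 0, "tz": -0.1, "turn": 0},
    {"tx": 0, "ty": 0, "tz": -0.1, "turn": 0},
  ],
  hand=0,
)

```text
time: 30.95
tcp_pos: [0.4047, 0.2856, 0.0204]
ee_rot: [-3.115, -0.407, -0.001]
wrist_force: [-3.6, -1.2, 9.0]
opening: 0.0367
```

Call:
apply_moves(
  series=[
    {"tx": 0, "ty": 0, "tz": 0, "turn": 0},
    {"tx": 0, "ty": 0, "tz": 0, "turn": 0},
    {"tx": 0, "ty": 0, "tz": 0, "turn": 0},
    {"tx": 0, "ty": 0, "tz": 0, "turn": 0},
    {"tx": 0, "ty": 0, "tz": 0, "turn": 0},
    {"tx": 0, "ty": 0, "tz": -2, "turn": 0},
    {"tx": 0, "ty": 0, "tz": -5, "turn": 0},
    {"tx": 0, "ty": 0, "tz": -9, "turn": 0},
    {"tx": 0, "ty": 0, "tz": -14, "turn": 0},
    {"tx": 0, "ty": 0, "tz": -18, "turn": 0},
    {"tx": 0, "ty": 0, "tz": -18, "turn": 0},
  ],
  hand=0.75,
)

```text
time: 32.05
tcp_pos: [0.4073, 0.288, 0.2057]
ee_rot: [-3.106, -0.407, -0.017]
wrist_force: [0.5, 0.6, -0.3]
opening: 0.0638
```

Run:
```python
from h import *
cap('side','side14');cap('top','top14');crop('top14',380,100,490,270,3.5,'c2')
go([.51,-.15,.2],.26)
```

```text
t=32.1 tx,ty,tz [-0.96 44.8  -0.08] turn -0.001 psi 0.259 tilt [ 9.0e-04  2.2e-03 -1.0e+00] q6 [0.94 0.89]
```

View pics/side14.png

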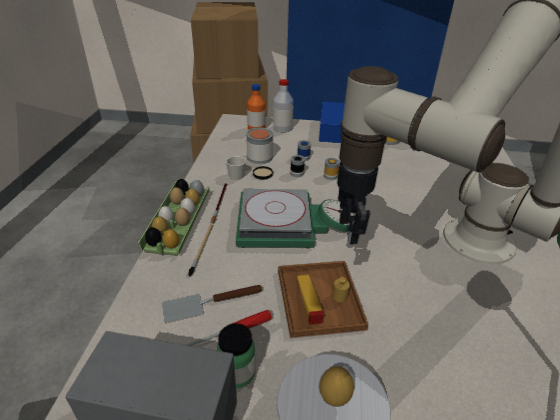

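View pics/c2.png

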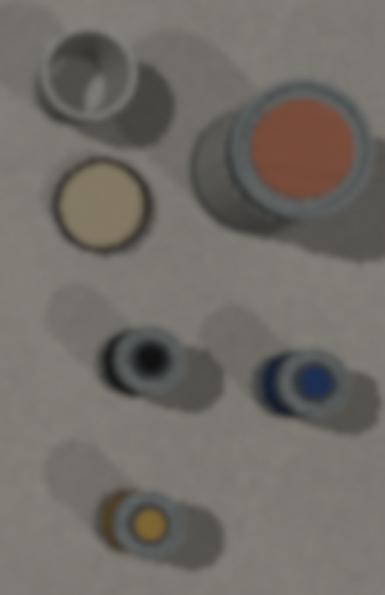

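The wedge and weight are both home in the tray, and the tins haven't moved: black, blue and gold. I'll cross-check the tins with the side camera, then go for gold.

Run:
```python
from h import *
crop('side14',230,120,350,190,6,'c6')
go([.4423,-.2824,.17],.127)
```

```text
t=32.1 tx,ty,tz [-10.9   55.87   2.88] turn 0.132 psi 0.259 tilt [ 9.0e-04  2.2e-03 -1.0e+00] q6 [0.94 0.89]
```

View pics/c6.png

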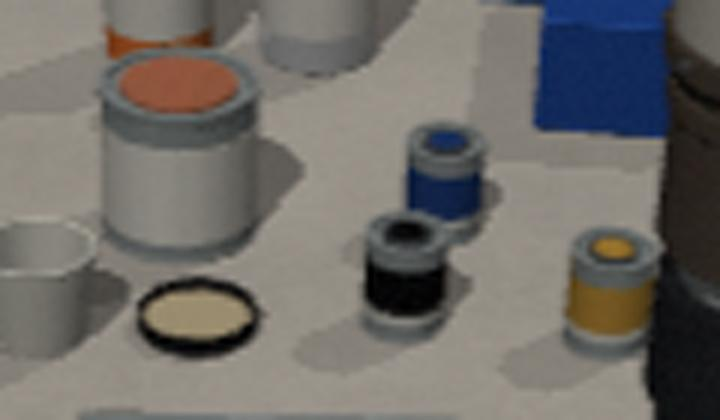

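Run:
```python
from h import *
print('blk blue gold',px2w(load('side14'),[(230+p[0]/6-.4,120+p[1]/6-.4) for p in((406,234),(446,142),(613,248))],.062))
```

```text
blk blue gold [[ 0.56302644 -0.27746444  0.062     ]
 [ 0.54920988 -0.39566202  0.062     ]
 [ 0.44298062 -0.28095739  0.062     ]]
```

Call:
apply_moves(
  series=[
    {"tx": -0.4, "ty": 2, "tz": 0, "turn": 0.01},
    {"tx": -1.2, "ty": 6, "tz": 0, "turn": 0.02},
    {"tx": -2, "ty": 10, "tz": 0.5, "turn": 0.03},
    {"tx": -2.9, "ty": 15, "tz": 1, "turn": 0.04},
    {"tx": -3.9, "ty": 20, "tz": 1, "turn": 0.05},
    {"tx": -4.9, "ty": 25, "tz": 1.5, "turn": 0.06},
    {"tx": -5.9, "ty": 30, "tz": 1.5, "turn": 0.07},
    {"tx": -6.8, "ty": 35, "tz": 2, "turn": 0.08},
    {"tx": -7.8, "ty": 40, "tz": 2, "turn": 0.09},
    {"tx": -8.8, "ty": 45, "tz": 2.5, "turn": 0.1},
    {"tx": -9.7, "ty": 50, "tz": 2.8, "turn": 0.12},
    {"tx": -10.5, "ty": 54, "tz": 2.8, "turn": 0.13},
    {"tx": -10.9, "ty": 55.9, "tz": 2.8, "turn": 0.13},
    {"tx": -10.9, "ty": 55.9, "tz": 2.8, "turn": 0.13},
    {"tx": -10.9, "ty": 55.9, "tz": 2.8, "turn": 0.13},
    {"tx": -10.9, "ty": 55.9, "tz": 2.8, "turn": 0.13},
  ],
  hand=0.8,
)

```text
time: 33.75
tcp_pos: [0.4416, -0.282, 0.1705]
ee_rot: [-3.134, -0.204, 0.003]
wrist_force: [-0.1, 0.0, -0.2]
opening: 0.0684
```

Run:
```python
from h import *
go([.4423,-.2815,.015],.127)
cap('side','side15');crop('side15',230,100,400,220,4.5,'c6')
cap('top','top15');crop('top15',380,100,490,270,3.5,'c2')
```

```text
t=33.8 tx,ty,tz [ 0.1  -0.03 15.55] turn 0.003 psi 0.13 tilt [-1.9e-03  8.0e-04 -1.0e+00] q6 [-0.26  1.96]
```

View pics/c6.png

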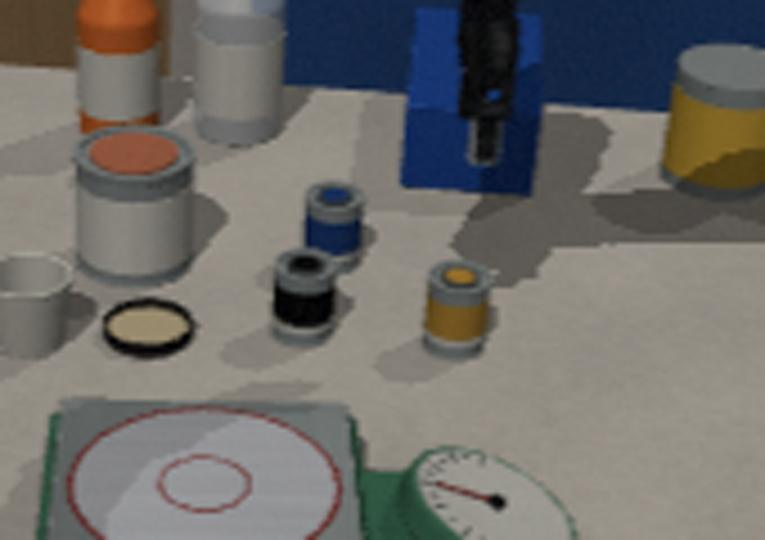

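View pics/c2.png

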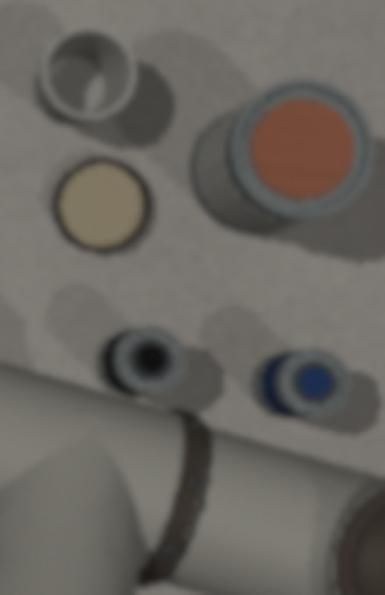

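Gold is still in place at (458,275) in the crop. Descending onto it.

Call:
apply_moves(
  series=[
    {"tx": 0.1, "ty": 0, "tz": 3, "turn": 0},
    {"tx": 0.1, "ty": 0, "tz": 7, "turn": 0},
    {"tx": 0.1, "ty": 0, "tz": 10.5, "turn": 0},
    {"tx": 0.1, "ty": 0, "tz": 13, "turn": 0},
    {"tx": 0.1, "ty": 0, "tz": 14.5, "turn": 0},
    {"tx": 0.1, "ty": 0, "tz": 15.4, "turn": 0},
    {"tx": 0.1, "ty": 0, "tz": 15.4, "turn": 0},
    {"tx": 0.1, "ty": 0, "tz": 15.4, "turn": 0},
  ],
  hand=0.8,
)

```text
time: 34.65
tcp_pos: [0.4443, -0.2826, 0.0181]
ee_rot: [3.134, 0.204, 0.002]
wrist_force: [0.3, 0.4, 0.9]
opening: 0.0684
```

Run:
```python
from h import *
go([.4423,-.2815,.015],.127)
print(manip.get_obs()['wrist_force'])
cap('side','side16');crop('side16',290,140,370,200,8,'c6')
```

```text
t=34.6 tx,ty,tz [-0.18 -0.14  0.31] turn 0.003 psi 0.13 tilt [ 1.3e-03 -5.0e-04 -1.0e+00] q6 [-0.26  1.96]
[0.2500098  0.38195849 0.94869453]
```

View pics/c6.png

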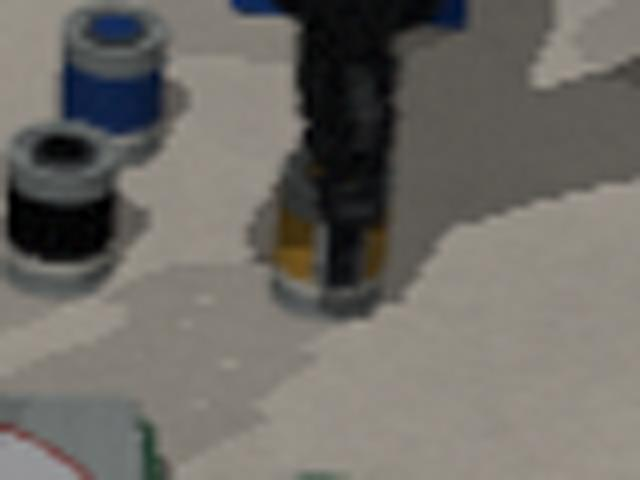

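Call:
apply_moves(
  series=[
    {"tx": -0.1, "ty": -0.1, "tz": 0.2, "turn": 0},
    {"tx": -0.1, "ty": -0.1, "tz": 0.2, "turn": 0},
    {"tx": -0.1, "ty": -0.1, "tz": 0.2, "turn": 0},
  ],
  hand=0.8,
)

```text
time: 35.0
tcp_pos: [0.4425, -0.282, 0.0158]
ee_rot: [3.135, 0.203, 0.001]
wrist_force: [0.3, 0.2, -0.3]
opening: 0.0688
```

Call:
apply_moves(
  series=[
    {"tx": 0, "ty": 0, "tz": 0, "turn": 0},
    {"tx": 0, "ty": 0, "tz": 0, "turn": 0},
    {"tx": 0, "ty": 0, "tz": 0, "turn": 0},
    {"tx": 0, "ty": 0, "tz": 0, "turn": 0},
    {"tx": 0, "ty": 0, "tz": 0, "turn": 0},
  ],
  hand=0,
)

```text
time: 35.5
tcp_pos: [0.4429, -0.2823, 0.016]
ee_rot: [3.134, 0.203, 0.002]
wrist_force: [-0.8, -1.1, 5.2]
opening: 0.049
```

Call:
apply_moves(
  series=[
    {"tx": 0, "ty": 0, "tz": -1, "turn": 0},
    {"tx": 0, "ty": 0, "tz": -3, "turn": 0},
    {"tx": 0, "ty": 0, "tz": -6, "turn": 0},
    {"tx": 0, "ty": 0, "tz": -9, "turn": 0},
    {"tx": 0, "ty": 0, "tz": -12, "turn": 0},
    {"tx": 0, "ty": 0, "tz": -13, "turn": 0},
    {"tx": 0, "ty": 0, "tz": -13, "turn": 0},
  ],
  hand=0,
)

```text
time: 36.2
tcp_pos: [0.4428, -0.2818, 0.1462]
ee_rot: [3.135, 0.202, 0.004]
wrist_force: [0.1, 0.0, -3.1]
opening: 0.0487
```

```bash
cat >> h.py <<'E'
C=np.array([.6012,.0123]); X=np.array([np.cos(.127),np.sin(.127)]); Y=np.array([-X[1],X[0]])
def slot(a,b): return C+a*X+b*Y
E
python3 - <<'E'
from h import *
go([*slot(.048,0),.145],.127); print(slot(.048,0))
cap('side','side17');crop('side17',220,80,420,240,4,'c6')
E
```

```text
t=36.2 tx,ty,tz [ 24.29 -27.12   0.17] turn 0.002 psi 0.129 tilt [ 2.6e-03 -2.0e-04 -1.0e+00] q6 [-0.26  1.96]
[0.64881342 0.01837963]
```

View pics/c6.png

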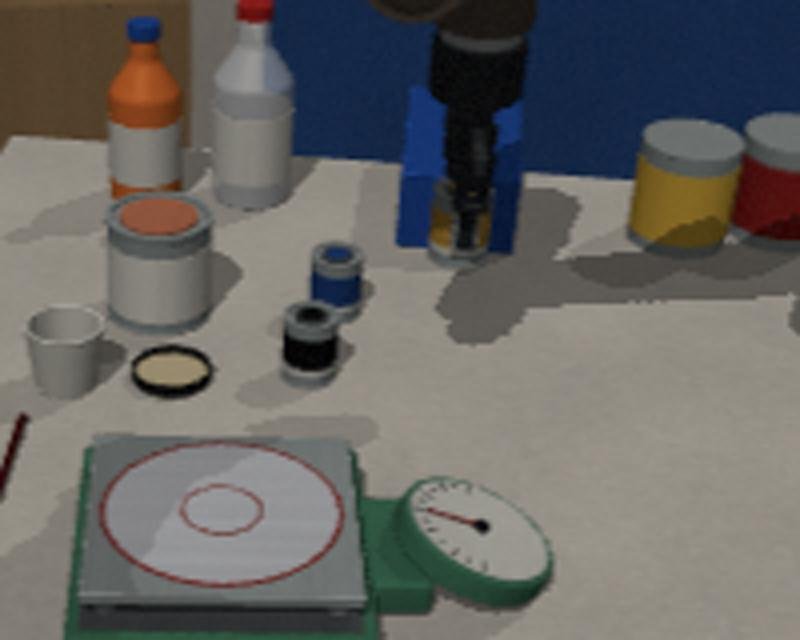

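Call:
apply_moves(
  series=[
    {"tx": 0.9, "ty": -1, "tz": 0, "turn": 0},
    {"tx": 2.7, "ty": -3, "tz": 0, "turn": 0},
    {"tx": 5, "ty": -5.6, "tz": 0, "turn": 0},
    {"tx": 7.5, "ty": -8.4, "tz": 0, "turn": 0},
    {"tx": 10, "ty": -11.2, "tz": 0, "turn": 0},
    {"tx": 12.5, "ty": -14, "tz": 0, "turn": 0},
    {"tx": 15, "ty": -16.8, "tz": 0, "turn": 0},
    {"tx": 17.5, "ty": -19.6, "tz": 0, "turn": 0},
    {"tx": 20, "ty": -22.3, "tz": 0, "turn": 0},
    {"tx": 22, "ty": -24.6, "tz": 0, "turn": 0},
    {"tx": 23.5, "ty": -26.3, "tz": 0, "turn": 0},
    {"tx": 24.3, "ty": -27.1, "tz": 0, "turn": 0},
    {"tx": 24.3, "ty": -27.1, "tz": 0, "turn": 0},
    {"tx": 24.3, "ty": -27.1, "tz": 0, "turn": 0},
  ],
  hand=0,
)

```text
time: 37.65
tcp_pos: [0.6474, 0.0177, 0.144]
ee_rot: [3.135, 0.202, -0.005]
wrist_force: [-0.9, -0.7, -2.1]
opening: 0.0485
```

Run:
```python
from h import *
go([*slot(.048,0),.078],.127)
```

```text
t=37.6 tx,ty,tz [ 0.17 -0.05  6.6 ] turn 0.002 psi 0.129 tilt [-2.9e-03 -6.0e-04 -1.0e+00] q6 [0.28 1.42]
```

Call:
apply_moves(
  series=[
    {"tx": 0.1, "ty": 0, "tz": 1.5, "turn": 0},
    {"tx": 0.1, "ty": 0, "tz": 3.5, "turn": 0},
    {"tx": 0.1, "ty": 0, "tz": 5, "turn": 0},
    {"tx": 0.1, "ty": 0, "tz": 6, "turn": 0},
    {"tx": 0.1, "ty": 0, "tz": 6.5, "turn": 0},
    {"tx": 0.1, "ty": 0, "tz": 6.5, "turn": 0},
    {"tx": 0.1, "ty": 0, "tz": 6.5, "turn": 0},
  ],
  hand=0,
)

```text
time: 38.35
tcp_pos: [0.6499, 0.018, 0.0811]
ee_rot: [3.135, 0.203, 0.002]
wrist_force: [0.4, -0.4, -3.7]
opening: 0.0489
```

Run:
```python
from h import *
go([*slot(.048,0),.078],.127)
cap('side','side18');crop('side18',225,160,345,260,6,'c6')
```

```text
t=38.4 tx,ty,tz [-0.1  -0.05  0.31] turn 0.002 psi 0.129 tilt [ 0.0013  0.     -1.    ] q6 [0.28 1.42]
```

View pics/c6.png

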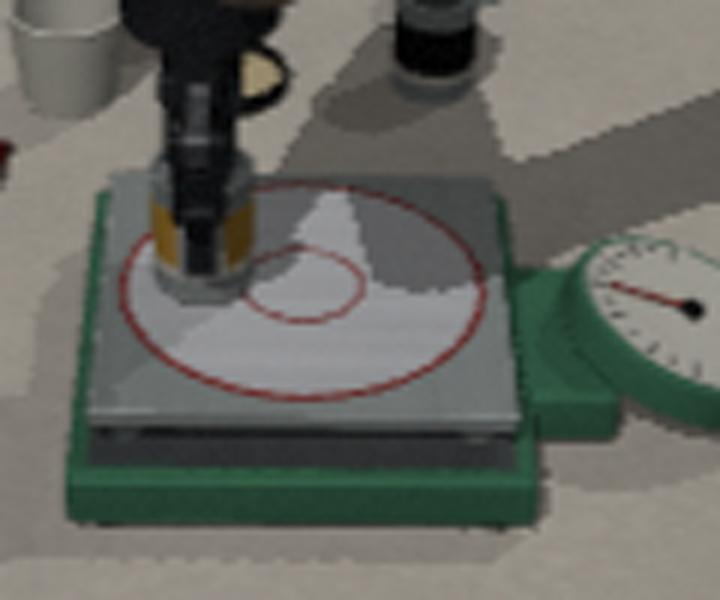

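Inside the large ring (tin 152–255, ring's left edge 122). Creeping down.

Call:
apply_moves(
  series=[
    {"tx": -0.1, "ty": 0, "tz": 0.3, "turn": 0},
    {"tx": -0.1, "ty": 0, "tz": 0.5, "turn": 0},
    {"tx": -0.1, "ty": 0, "tz": 0.6, "turn": 0},
    {"tx": -0.1, "ty": 0, "tz": 0.7, "turn": 0},
    {"tx": -0.1, "ty": 0, "tz": 0.8, "turn": 0},
    {"tx": -0.1, "ty": 0, "tz": 0.9, "turn": 0},
    {"tx": -0.1, "ty": 0, "tz": 0.9, "turn": 0},
    {"tx": -0.1, "ty": 0, "tz": 0.9, "turn": 0},
  ],
  hand=0,
)

```text
time: 39.2
tcp_pos: [0.6484, 0.0182, 0.0715]
ee_rot: [3.135, 0.203, -0.0]
wrist_force: [-1.9, -0.1, -0.8]
opening: 0.0487
```

Call:
apply_moves(
  series=[
    {"tx": 0, "ty": 0, "tz": 0, "turn": 0},
    {"tx": 0, "ty": 0, "tz": 0, "turn": 0},
    {"tx": 0, "ty": 0, "tz": 0, "turn": 0},
    {"tx": 0, "ty": 0, "tz": 0, "turn": 0},
    {"tx": 0, "ty": 0, "tz": 0, "turn": 0},
    {"tx": 0, "ty": 0, "tz": -1, "turn": 0},
    {"tx": 0, "ty": 0, "tz": -3, "turn": 0},
    {"tx": 0, "ty": 0, "tz": -6, "turn": 0},
    {"tx": 0, "ty": 0, "tz": -9, "turn": 0},
    {"tx": 0, "ty": 0, "tz": -11, "turn": 0},
    {"tx": 0, "ty": 0, "tz": -11, "turn": 0},
  ],
  hand=0.8,
)

```text
time: 40.3
tcp_pos: [0.6507, 0.0184, 0.1863]
ee_rot: [-3.134, -0.204, -0.014]
wrist_force: [-0.3, 0.6, -0.3]
opening: 0.0683
```

Run:
```python
from h import *
go([.5624,-.2790,.17],.127)
cap('side','side19');crop('side19',220,100,380,260,4,'c6')
cap('top','top19');crop('top19',380,100,490,270,3.5,'c2')
```

```text
t=40.3 tx,ty,tz [-12.62  28.34   1.52] turn 0.003 psi 0.13 tilt [ 0.0088  0.0012 -1.    ] q6 [0.28 1.42]
```

View pics/c6.png

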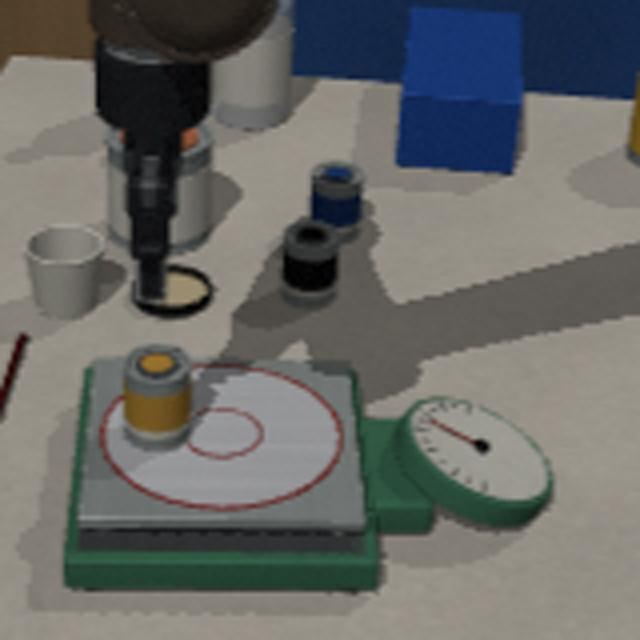

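View pics/c2.png

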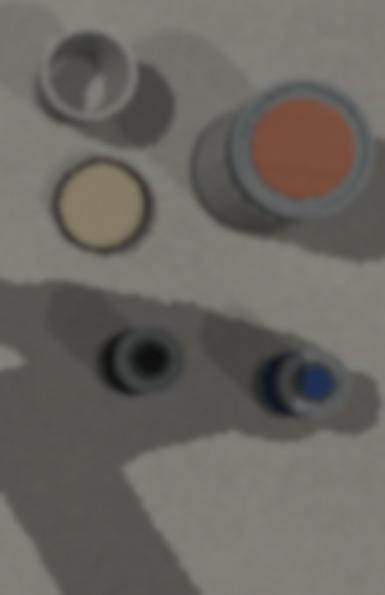

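Gold stands inside the ring. Black and blue haven't moved, so black next.

Call:
apply_moves(
  series=[
    {"tx": -0.7, "ty": 1.5, "tz": 0, "turn": 0},
    {"tx": -2, "ty": 4.5, "tz": 0.3, "turn": 0},
    {"tx": -4, "ty": 9, "tz": 0.5, "turn": 0},
    {"tx": -6, "ty": 13.5, "tz": 0.5, "turn": 0},
    {"tx": -8, "ty": 18, "tz": 0.8, "turn": 0},
    {"tx": -10, "ty": 22.5, "tz": 1, "turn": 0},
    {"tx": -11.8, "ty": 26.5, "tz": 1, "turn": 0},
    {"tx": -12.6, "ty": 28.3, "tz": 1, "turn": 0},
    {"tx": -12.6, "ty": 28.3, "tz": 1, "turn": 0},
    {"tx": -12.6, "ty": 28.3, "tz": 1, "turn": 0},
  ],
  hand=0.8,
)

```text
time: 41.4
tcp_pos: [0.5589, -0.2792, 0.1701]
ee_rot: [-3.134, -0.2, 0.004]
wrist_force: [0.5, 0.3, 0.1]
opening: 0.0685
```

Run:
```python
from h import *
go([.5624,-.2790,.015],.127)
cap('side','side20');crop('side20',220,100,380,220,4,'c6')
```

```text
t=41.4 tx,ty,tz [ 0.39  0.04 15.51] turn 0.001 psi 0.128 tilt [-2.3e-03  8.0e-04 -1.0e+00] q6 [-0.2  1.9]
```

View pics/c6.png

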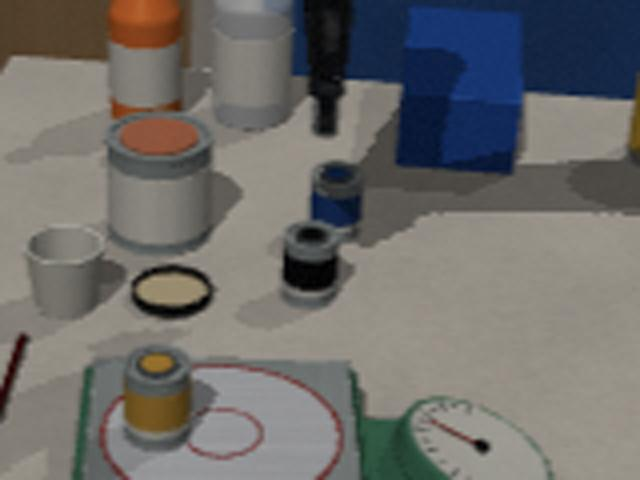

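Call:
apply_moves(
  series=[
    {"tx": 0.2, "ty": 0, "tz": 3, "turn": 0},
    {"tx": 0.2, "ty": 0, "tz": 6, "turn": 0},
    {"tx": 0.2, "ty": 0, "tz": 7.5, "turn": 0},
    {"tx": 0.2, "ty": 0, "tz": 7.5, "turn": 0},
    {"tx": 0.2, "ty": 0, "tz": 7.5, "turn": 0},
  ],
  hand=0.8,
)

```text
time: 41.95
tcp_pos: [0.5627, -0.2777, 0.0966]
ee_rot: [3.134, 0.206, -0.0]
wrist_force: [0.6, -0.0, 0.2]
opening: 0.0682
```

Run:
```python
from h import *
go([.5624,-.2790,.015],.127)
```

```text
t=42.0 tx,ty,tz [-0.04  0.12  8.16] turn 0.004 psi 0.131 tilt [ 0.e+00 -4.e-04 -1.e+00] q6 [-0.2  1.9]
```

Call:
apply_moves(
  series=[
    {"tx": 0, "ty": 0.1, "tz": 3, "turn": 0},
    {"tx": 0, "ty": 0.1, "tz": 5.5, "turn": 0},
    {"tx": 0, "ty": 0.1, "tz": 7, "turn": 0},
    {"tx": 0, "ty": 0.1, "tz": 7.9, "turn": 0},
    {"tx": 0, "ty": 0.1, "tz": 8.1, "turn": 0},
    {"tx": 0, "ty": 0.1, "tz": 8.1, "turn": 0},
    {"tx": 0, "ty": 0.1, "tz": 8.1, "turn": 0},
  ],
  hand=0.8,
)

```text
time: 42.65
tcp_pos: [0.5631, -0.2797, 0.0167]
ee_rot: [3.134, 0.203, 0.004]
wrist_force: [0.3, -1.0, 0.5]
opening: 0.0684
```

Run:
```python
from h import *
go([.5624,-.2790,.015],.127)
print(manip.get_obs()['wrist_force'])
cap('side','side21');crop('side21',260,120,340,190,8,'c6')
```

```text
t=42.6 tx,ty,tz [-0.06 -0.08  0.17] turn 0.003 psi 0.13 tilt [ 2.5e-03 -8.0e-04 -1.0e+00] q6 [-0.2  1.9]
[ 0.33610117 -0.96902341  0.51969902]
```

View pics/c6.png

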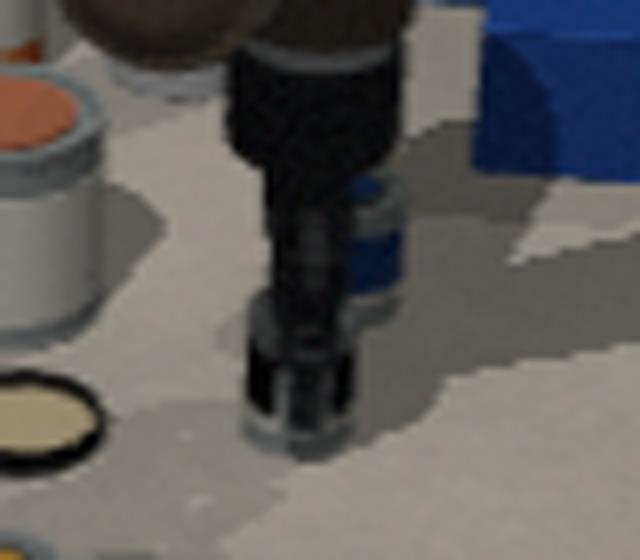

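The finger is centred on the tin. Closing and lifting.

Call:
apply_moves(
  series=[
    {"tx": 0, "ty": 0, "tz": 0, "turn": 0},
    {"tx": 0, "ty": 0, "tz": 0, "turn": 0},
    {"tx": 0, "ty": 0, "tz": 0, "turn": 0},
    {"tx": 0, "ty": 0, "tz": 0, "turn": 0},
    {"tx": 0, "ty": 0, "tz": 0, "turn": 0},
  ],
  hand=0,
)

```text
time: 43.2
tcp_pos: [0.5631, -0.28, 0.0167]
ee_rot: [3.134, 0.204, 0.004]
wrist_force: [-0.6, -0.9, 5.8]
opening: 0.0489
```

Call:
apply_moves(
  series=[
    {"tx": 0, "ty": 0, "tz": -1, "turn": 0},
    {"tx": 0, "ty": 0, "tz": -3, "turn": 0},
    {"tx": 0, "ty": 0, "tz": -6, "turn": 0},
    {"tx": 0, "ty": 0, "tz": -9, "turn": 0},
    {"tx": 0, "ty": 0, "tz": -12, "turn": 0},
    {"tx": 0, "ty": 0, "tz": -15, "turn": 0},
    {"tx": 0, "ty": 0, "tz": -16, "turn": 0},
    {"tx": 0, "ty": 0, "tz": -16, "turn": 0},
    {"tx": 0, "ty": 0, "tz": -16, "turn": 0},
  ],
  hand=0,
)

```text
time: 44.1
tcp_pos: [0.5609, -0.2789, 0.1734]
ee_rot: [-3.133, -0.202, 0.005]
wrist_force: [-0.5, -0.2, -2.0]
opening: 0.0494
```

Run:
```python
from h import *
go([*slot(-.024,.0415),.175],.127); print(slot(-.024,.0415))
```

```text
t=44.1 tx,ty,tz [  5.34 -32.51  -0.1 ] turn 0.002 psi 0.129 tilt [-0.003   0.0017 -1.    ] q6 [-0.2  1.9]
[0.57213694 0.05042596]
```

Call:
apply_moves(
  series=[
    {"tx": 0.2, "ty": -1, "tz": 0, "turn": 0},
    {"tx": 0.6, "ty": -3.5, "tz": 0, "turn": 0},
    {"tx": 1.1, "ty": -7, "tz": 0, "turn": 0},
    {"tx": 1.8, "ty": -11, "tz": 0, "turn": 0},
    {"tx": 2.5, "ty": -15, "tz": 0, "turn": 0},
    {"tx": 3.1, "ty": -19, "tz": 0, "turn": 0},
    {"tx": 3.8, "ty": -23, "tz": 0, "turn": 0},
    {"tx": 4.5, "ty": -27, "tz": 0, "turn": 0},
    {"tx": 5, "ty": -30, "tz": 0, "turn": 0},
    {"tx": 5.3, "ty": -32, "tz": 0, "turn": 0},
    {"tx": 5.3, "ty": -32.5, "tz": 0, "turn": 0},
    {"tx": 5.3, "ty": -32.5, "tz": 0, "turn": 0},
    {"tx": 5.3, "ty": -32.5, "tz": 0, "turn": 0},
  ],
  hand=0,
)

```text
time: 45.4
tcp_pos: [0.5722, 0.0492, 0.1745]
ee_rot: [3.135, 0.202, -0.003]
wrist_force: [-0.0, -0.6, -1.5]
opening: 0.0491
```

Run:
```python
from h import *
go([*slot(-.024,.0415),.078],.127)
```

```text
t=45.4 tx,ty,tz [ 0.03 -0.13  9.65] turn 0.002 psi 0.129 tilt [-1.8e-03 -6.0e-04 -1.0e+00] q6 [0.37 1.33]
```

Call:
apply_moves(
  series=[
    {"tx": 0, "ty": -0.1, "tz": 2, "turn": 0},
    {"tx": 0, "ty": -0.1, "tz": 5, "turn": 0},
    {"tx": 0, "ty": -0.1, "tz": 7.5, "turn": 0},
    {"tx": 0, "ty": -0.1, "tz": 9, "turn": 0},
    {"tx": 0, "ty": -0.1, "tz": 9.5, "turn": 0},
    {"tx": 0, "ty": -0.1, "tz": 9.5, "turn": 0},
    {"tx": 0, "ty": -0.1, "tz": 9.5, "turn": 0},
  ],
  hand=0,
)

```text
time: 46.1
tcp_pos: [0.5734, 0.0503, 0.0812]
ee_rot: [-3.135, -0.202, -0.003]
wrist_force: [1.0, 0.1, -1.0]
opening: 0.049
```

Run:
```python
from h import *
go([*slot(-.024,.0415),.078],.127)
cap('side','side22');crop('side22',225,160,345,260,6,'c6')
```

```text
t=46.1 tx,ty,tz [-0.12 -0.03  0.32] turn 0.002 psi 0.129 tilt [ 1.7e-03  3.0e-04 -1.0e+00] q6 [0.37 1.33]
```

View pics/c6.png

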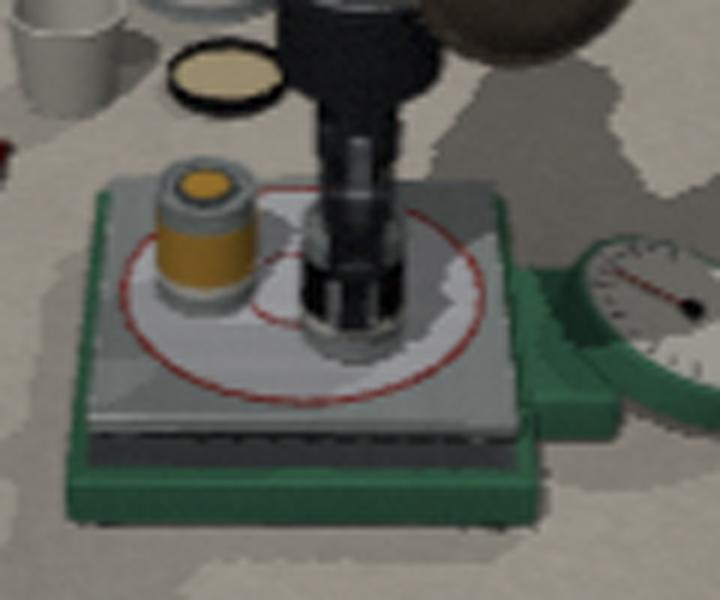

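Call:
apply_moves(
  series=[
    {"tx": -0.1, "ty": 0, "tz": 0.3, "turn": 0},
    {"tx": -0.1, "ty": 0, "tz": 0.5, "turn": 0},
    {"tx": -0.1, "ty": 0, "tz": 0.7, "turn": 0},
    {"tx": -0.1, "ty": 0, "tz": 0.8, "turn": 0},
    {"tx": -0.1, "ty": 0, "tz": 0.9, "turn": 0},
    {"tx": -0.1, "ty": 0, "tz": 1, "turn": 0},
    {"tx": -0.1, "ty": 0, "tz": 1, "turn": 0},
    {"tx": -0.1, "ty": 0, "tz": 1, "turn": 0},
  ],
  hand=0,
)

```text
time: 46.95
tcp_pos: [0.5716, 0.0505, 0.0704]
ee_rot: [3.135, 0.203, -0.0]
wrist_force: [-1.5, 0.3, 0.0]
opening: 0.0488
```

Call:
apply_moves(
  series=[
    {"tx": 0, "ty": 0, "tz": 0, "turn": 0},
    {"tx": 0, "ty": 0, "tz": 0, "turn": 0},
    {"tx": 0, "ty": 0, "tz": 0, "turn": 0},
    {"tx": 0, "ty": 0, "tz": 0, "turn": 0},
    {"tx": 0, "ty": 0, "tz": 0, "turn": 0},
    {"tx": 0, "ty": 0, "tz": -1, "turn": 0},
    {"tx": 0, "ty": 0, "tz": -3, "turn": 0},
    {"tx": 0, "ty": 0, "tz": -6, "turn": 0},
    {"tx": 0, "ty": 0, "tz": -9, "turn": 0},
    {"tx": 0, "ty": 0, "tz": -11, "turn": 0},
    {"tx": 0, "ty": 0, "tz": -11, "turn": 0},
  ],
  hand=0.8,
)

```text
time: 48.05
tcp_pos: [0.5737, 0.051, 0.1848]
ee_rot: [-3.133, -0.204, -0.013]
wrist_force: [-0.6, 1.1, 0.7]
opening: 0.0682
```

Run:
```python
from h import *
go([.5488,-.3970,.17],.127)
cap('side','side23');crop('side23',220,100,380,260,4,'c6')
cap('top','top23');crop('top23',380,100,490,270,3.5,'c2')
```

```text
t=48.0 tx,ty,tz [-8.29 44.1   1.37] turn 0.003 psi 0.13 tilt [ 0.0083  0.002  -1.    ] q6 [0.37 1.33]
```

View pics/c6.png

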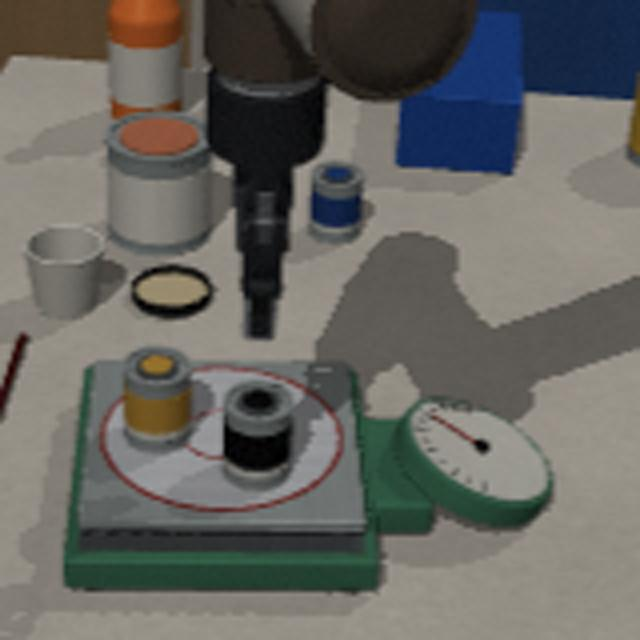

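View pics/c2.png

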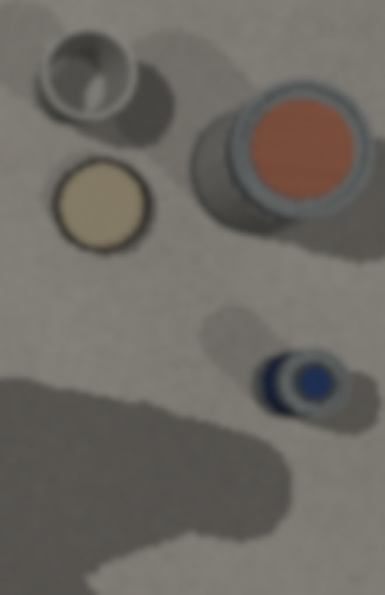

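Black is placed and blue hasn't moved. On to blue.

Call:
apply_moves(
  series=[
    {"tx": -0.3, "ty": 1.5, "tz": 0, "turn": 0},
    {"tx": -0.9, "ty": 5, "tz": 0.2, "turn": 0},
    {"tx": -1.8, "ty": 9.5, "tz": 0.4, "turn": 0},
    {"tx": -2.7, "ty": 14, "tz": 0.5, "turn": 0},
    {"tx": -3.5, "ty": 18.5, "tz": 0.6, "turn": 0},
    {"tx": -4.4, "ty": 23, "tz": 0.8, "turn": 0},
    {"tx": -5.2, "ty": 27.5, "tz": 0.9, "turn": 0},
    {"tx": -6.1, "ty": 32, "tz": 1, "turn": 0},
    {"tx": -7, "ty": 36.5, "tz": 1, "turn": 0},
    {"tx": -7.8, "ty": 41, "tz": 1, "turn": 0},
    {"tx": -8.2, "ty": 43.5, "tz": 1, "turn": 0},
    {"tx": -8.3, "ty": 44.1, "tz": 1, "turn": 0},
    {"tx": -8.3, "ty": 44.1, "tz": 1, "turn": 0},
    {"tx": -8.3, "ty": 44.1, "tz": 1, "turn": 0},
  ],
  hand=0.8,
)

```text
time: 49.55
tcp_pos: [0.5457, -0.3967, 0.1695]
ee_rot: [-3.134, -0.203, 0.002]
wrist_force: [0.5, 0.6, 0.5]
opening: 0.0682
```

Run:
```python
from h import *
go([.5488,-.3970,.015],.127)
cap('side','side24');crop('side24',220,80,380,220,4,'c6')
```

```text
t=49.5 tx,ty,tz [ 0.33  0.08 15.45] turn 0.003 psi 0.13 tilt [-0.0015  0.001  -1.    ] q6 [-0.39  2.09]
```

View pics/c6.png

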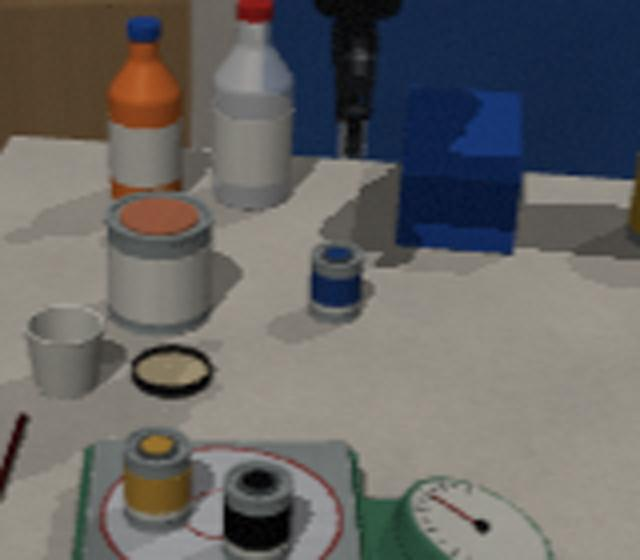

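Call:
apply_moves(
  series=[
    {"tx": 0.2, "ty": 0.1, "tz": 3, "turn": 0},
    {"tx": 0.2, "ty": 0.1, "tz": 6, "turn": 0},
    {"tx": 0.2, "ty": 0.1, "tz": 7.5, "turn": 0},
    {"tx": 0.2, "ty": 0.1, "tz": 7.5, "turn": 0},
    {"tx": 0.2, "ty": 0.1, "tz": 7.5, "turn": 0},
  ],
  hand=0.8,
)

```text
time: 50.1
tcp_pos: [0.5491, -0.3981, 0.0964]
ee_rot: [3.134, 0.205, 0.001]
wrist_force: [0.1, -0.8, -0.3]
opening: 0.0685
```

Run:
```python
from h import *
go([.5488,-.3970,.015],.127)
```

```text
t=50.1 tx,ty,tz [-0.02 -0.12  8.14] turn 0.004 psi 0.131 tilt [ 9.0e-04 -1.2e-03 -1.0e+00] q6 [-0.39  2.09]
```

Call:
apply_moves(
  series=[
    {"tx": 0, "ty": -0.1, "tz": 3, "turn": 0},
    {"tx": 0, "ty": -0.1, "tz": 5.5, "turn": 0},
    {"tx": 0, "ty": -0.1, "tz": 7, "turn": 0},
    {"tx": 0, "ty": -0.1, "tz": 7.9, "turn": 0},
    {"tx": 0, "ty": -0.1, "tz": 8.1, "turn": 0},
    {"tx": 0, "ty": -0.1, "tz": 8.1, "turn": 0},
    {"tx": 0, "ty": -0.1, "tz": 8.1, "turn": 0},
  ],
  hand=0.8,
)

```text
time: 50.8
tcp_pos: [0.549, -0.3977, 0.0157]
ee_rot: [3.134, 0.203, 0.003]
wrist_force: [-0.1, -0.1, 0.6]
opening: 0.0685
```

Run:
```python
from h import *
go([.5488,-.3970,.015],.127)
print(manip.get_obs()['wrist_force'])
cap('side','side25');crop('side25',260,110,340,180,8,'c6')
```

```text
t=50.8 tx,ty,tz [-0.01 -0.08  0.07] turn 0.002 psi 0.129 tilt [ 0.0021 -0.0012 -1.    ] q6 [-0.39  2.09]
[-0.09616727 -0.08451473  0.55300758]
```

View pics/c6.png

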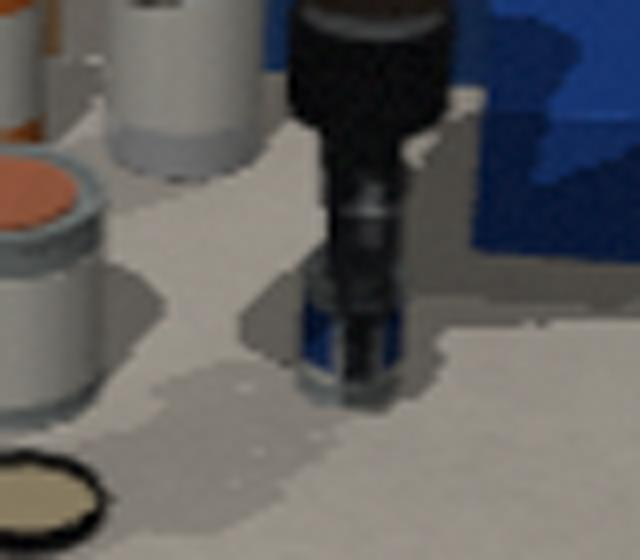

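Aligned. Closing and lifting.

Call:
apply_moves(
  series=[
    {"tx": 0, "ty": 0, "tz": 0, "turn": 0},
    {"tx": 0, "ty": 0, "tz": 0, "turn": 0},
    {"tx": 0, "ty": 0, "tz": 0, "turn": 0},
    {"tx": 0, "ty": 0, "tz": 0, "turn": 0},
    {"tx": 0, "ty": 0, "tz": 0, "turn": 0},
  ],
  hand=0,
)

```text
time: 51.35
tcp_pos: [0.5492, -0.398, 0.0159]
ee_rot: [3.133, 0.204, 0.004]
wrist_force: [0.7, -0.8, 6.7]
opening: 0.0493
```

Call:
apply_moves(
  series=[
    {"tx": 0, "ty": 0, "tz": -1, "turn": 0},
    {"tx": 0, "ty": 0, "tz": -3, "turn": 0},
    {"tx": 0, "ty": 0, "tz": -6, "turn": 0},
    {"tx": 0, "ty": 0, "tz": -9, "turn": 0},
    {"tx": 0, "ty": 0, "tz": -12, "turn": 0},
    {"tx": 0, "ty": 0, "tz": -15, "turn": 0},
    {"tx": 0, "ty": 0, "tz": -16, "turn": 0},
    {"tx": 0, "ty": 0, "tz": -16, "turn": 0},
    {"tx": 0, "ty": 0, "tz": -16, "turn": 0},
  ],
  hand=0,
)

```text
time: 52.25
tcp_pos: [0.5471, -0.3964, 0.1722]
ee_rot: [-3.132, -0.202, 0.004]
wrist_force: [0.8, 0.6, -2.3]
opening: 0.0491
```

Run:
```python
from h import *
go([*slot(-.024,-.043),.175],.127); print(slot(-.024,-.043))
cap('top','top26');crop('top26',255,130,365,290,3.5,'c5')
cap('side','side26');crop('side26',220,80,380,260,3.5,'c6')
```

```text
t=52.2 tx,ty,tz [  8.2  -35.54  -0.2 ] turn 0.002 psi 0.129 tilt [-0.003   0.0025 -1.    ] q6 [-0.39  2.09]
[ 0.58283962 -0.03339351]
```

View pics/c5.png

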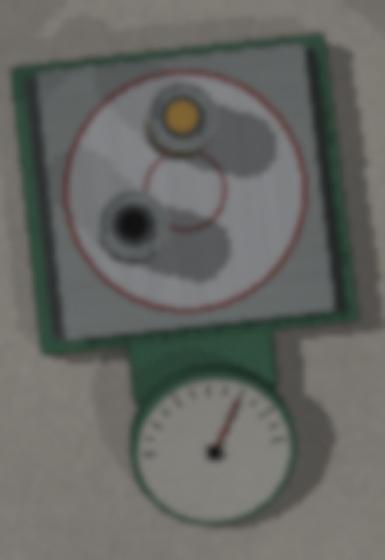

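View pics/c6.png

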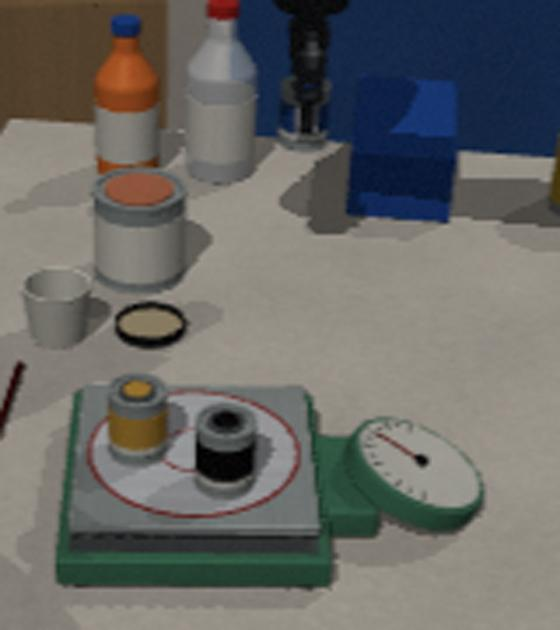

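Call:
apply_moves(
  series=[
    {"tx": 0.3, "ty": -1.2, "tz": 0, "turn": 0},
    {"tx": 0.9, "ty": -4, "tz": 0, "turn": 0},
    {"tx": 1.8, "ty": -8, "tz": 0, "turn": 0},
    {"tx": 2.8, "ty": -12, "tz": 0, "turn": 0},
    {"tx": 3.7, "ty": -16, "tz": 0, "turn": 0},
    {"tx": 4.6, "ty": -20, "tz": 0, "turn": 0},
    {"tx": 5.5, "ty": -24, "tz": 0, "turn": 0},
    {"tx": 6.5, "ty": -28, "tz": 0, "turn": 0},
    {"tx": 7.4, "ty": -32, "tz": 0, "turn": 0},
    {"tx": 8, "ty": -34.5, "tz": 0, "turn": 0},
    {"tx": 8.1, "ty": -35.5, "tz": 0, "turn": 0},
    {"tx": 8.1, "ty": -35.5, "tz": 0, "turn": 0},
    {"tx": 8.1, "ty": -35.5, "tz": 0, "turn": 0},
  ],
  hand=0,
)

```text
time: 53.65
tcp_pos: [0.5822, -0.0351, 0.1739]
ee_rot: [3.135, 0.203, -0.002]
wrist_force: [0.5, -0.6, -2.0]
opening: 0.049
```

Run:
```python
from h import *
go([*slot(-.024,-.043),.078],.127)
```

```text
t=53.6 tx,ty,tz [ 0.09 -0.16  9.59] turn 0.002 psi 0.129 tilt [-1.1e-03 -3.0e-04 -1.0e+00] q6 [0.22 1.48]
```

Call:
apply_moves(
  series=[
    {"tx": 0.1, "ty": -0.1, "tz": 2, "turn": 0},
    {"tx": 0.1, "ty": -0.1, "tz": 5, "turn": 0},
    {"tx": 0.1, "ty": -0.1, "tz": 7.5, "turn": 0},
    {"tx": 0, "ty": -0.1, "tz": 9, "turn": 0},
    {"tx": 0, "ty": -0.1, "tz": 9.5, "turn": 0},
    {"tx": 0, "ty": -0.1, "tz": 9.5, "turn": 0},
    {"tx": 0, "ty": -0.1, "tz": 9.5, "turn": 0},
  ],
  hand=0,
)

```text
time: 54.35
tcp_pos: [0.5834, -0.0344, 0.0802]
ee_rot: [3.135, 0.202, 0.003]
wrist_force: [-0.5, 1.1, -1.5]
opening: 0.0489
```

Run:
```python
from h import *
go([*slot(-.024,-.043),.078],.127)
cap('side','side27');crop('side27',225,160,345,260,6,'c6')
cap('top','top27');crop('top27',255,130,365,290,3.5,'c5')
```

```text
t=54.4 tx,ty,tz [-0.04 -0.1   0.22] turn 0.002 psi 0.129 tilt [ 0.0018  0.     -1.    ] q6 [0.22 1.48]
```

View pics/c6.png

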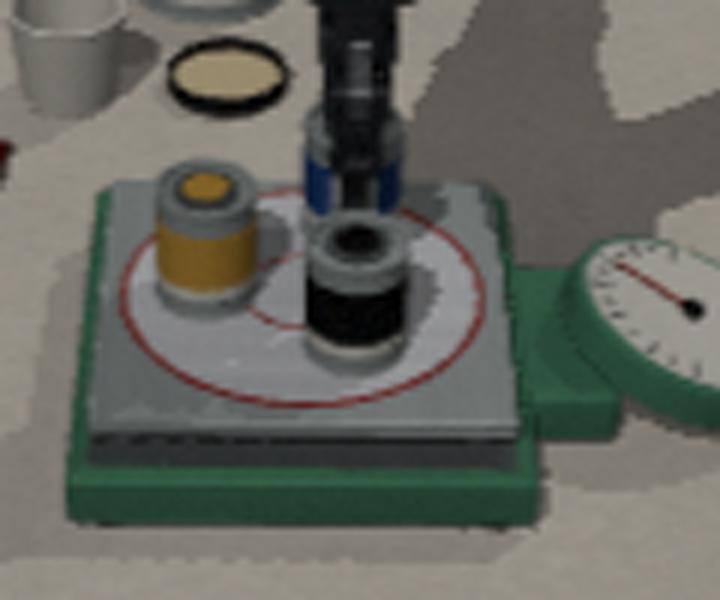

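View pics/c5.png

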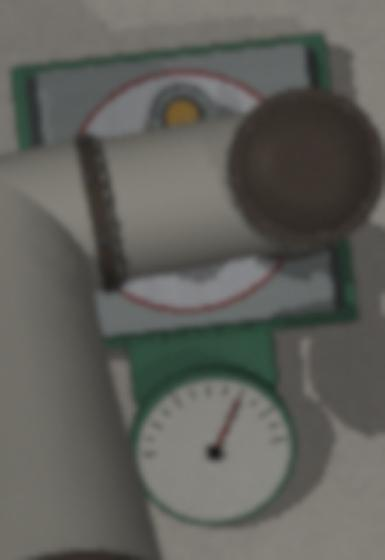

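Call:
apply_moves(
  series=[
    {"tx": 0, "ty": 0, "tz": 0.3, "turn": 0},
    {"tx": 0, "ty": 0, "tz": 0.6, "turn": 0},
    {"tx": 0, "ty": 0, "tz": 0.7, "turn": 0},
    {"tx": 0, "ty": 0, "tz": 0.8, "turn": 0},
    {"tx": 0, "ty": 0, "tz": 0.9, "turn": 0},
    {"tx": 0, "ty": 0, "tz": 1, "turn": 0},
    {"tx": 0, "ty": 0, "tz": 1.1, "turn": 0},
    {"tx": 0, "ty": 0, "tz": 1.1, "turn": 0},
    {"tx": 0, "ty": 0, "tz": 1.1, "turn": 0},
  ],
  hand=0,
)

```text
time: 55.35
tcp_pos: [0.5826, -0.0337, 0.0684]
ee_rot: [-3.135, -0.203, -0.0]
wrist_force: [-0.5, 0.5, -1.3]
opening: 0.0488
```

Call:
apply_moves(
  series=[
    {"tx": 0, "ty": 0, "tz": 0.1, "turn": 0},
    {"tx": 0, "ty": 0, "tz": 0.1, "turn": 0},
    {"tx": 0, "ty": 0, "tz": 0.1, "turn": 0},
  ],
  hand=0,
)

```text
time: 55.65
tcp_pos: [0.5826, -0.0338, 0.0674]
ee_rot: [-3.135, -0.203, -0.0]
wrist_force: [-0.3, 0.8, 1.3]
opening: 0.0493
```

Call:
apply_moves(
  series=[
    {"tx": 0, "ty": 0, "tz": 0, "turn": 0},
    {"tx": 0, "ty": 0, "tz": 0, "turn": 0},
    {"tx": 0, "ty": 0, "tz": 0, "turn": 0},
    {"tx": 0, "ty": 0, "tz": 0, "turn": 0},
    {"tx": 0, "ty": 0, "tz": 0, "turn": 0},
    {"tx": 0, "ty": 0, "tz": -1, "turn": 0},
    {"tx": 0, "ty": 0, "tz": -3, "turn": 0},
    {"tx": 0, "ty": 0, "tz": -6, "turn": 0},
    {"tx": 0, "ty": 0, "tz": -10, "turn": 0},
    {"tx": 0, "ty": 0, "tz": -13, "turn": 0},
    {"tx": 0, "ty": 0, "tz": -13, "turn": 0},
  ],
  hand=0.75,
)

```text
time: 56.75
tcp_pos: [0.5856, -0.0337, 0.2037]
ee_rot: [-3.135, -0.204, -0.019]
wrist_force: [0.6, -0.5, 0.6]
opening: 0.0641
```

Call:
apply_moves(
  series=[
    {"tx": -1, "ty": 4, "tz": 0, "turn": 0},
    {"tx": -3, "ty": 8, "tz": 0, "turn": 0},
    {"tx": -5, "ty": 12, "tz": 0, "turn": 0},
    {"tx": -8, "ty": 16, "tz": 0, "turn": 0},
    {"tx": -11, "ty": 20, "tz": 0, "turn": 0},
    {"tx": -12, "ty": 24, "tz": 0, "turn": 0},
    {"tx": -12, "ty": 26, "tz": 0, "turn": 0},
    {"tx": -12, "ty": 26, "tz": 0, "turn": 0},
    {"tx": -12, "ty": 26, "tz": 0, "turn": 0},
    {"tx": -12, "ty": 26, "tz": 0, "turn": 0},
    {"tx": -12, "ty": 26, "tz": 0, "turn": 0},
    {"tx": -12, "ty": 26, "tz": 0, "turn": 0},
  ],
  hand=0.75,
)

```text
time: 57.95
tcp_pos: [0.4973, -0.3062, 0.1974]
ee_rot: [-3.135, -0.205, -0.0]
wrist_force: [-0.3, 0.2, 0.3]
opening: 0.064
```

Run:
```python
from h import *
cap('side','side28');cap('top','top28');crop('top28',250,130,370,290,3.5,'c5')
print(manip.get_obs()['tcp_pos'],manip.get_obs()['wrist_force'])
```

```text
[ 0.49732852 -0.30642562  0.19747926] [0.042825   0.14348509 0.08639257]
```

View pics/side28.png

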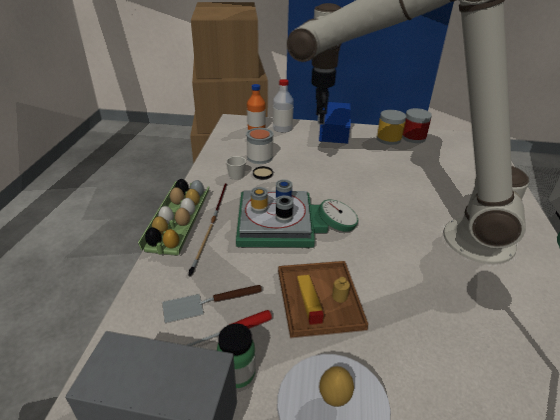

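View pics/top28.png

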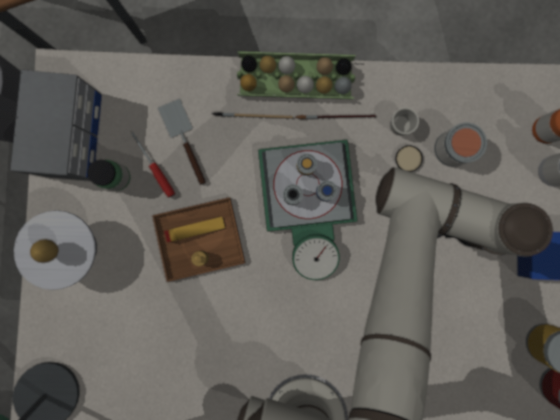

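View pics/c5.png

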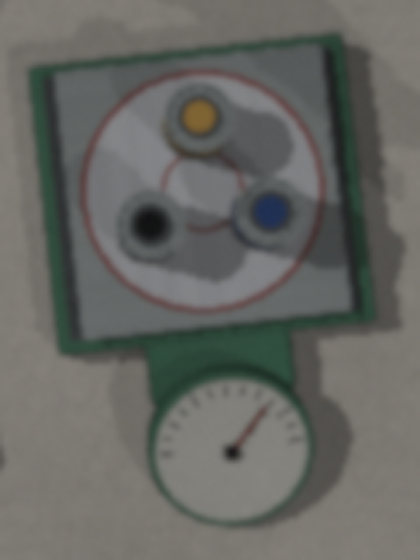

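All three tins stand upright on the deck. A numeric check of the ring margin before handing in:

Run:
```python
from h import *
p=px2w(load('top28'),[(250+a/3.5-.36,130+b/3.5-.36) for a,b in((198,117),(150,223),(270,212))],.113)[:,:2]
r=px2w(load('top28'),[(250+203/3.5-.36,130+191/3.5-.36)],.052)[0,:2]
print(r,p,np.linalg.norm(p-r,axis=1)+.025,'limit .0865')
cap('side','side29'); crop('side29',225,165,345,260,6,'c6')
```

```text
[0.60121788 0.01173642] [[ 0.64797741  0.01941938]
 [ 0.57217236  0.05118441]
 [ 0.58230659 -0.03284699]] [0.07238651 0.07398762 0.07342848] limit .0865
```

View pics/c6.png

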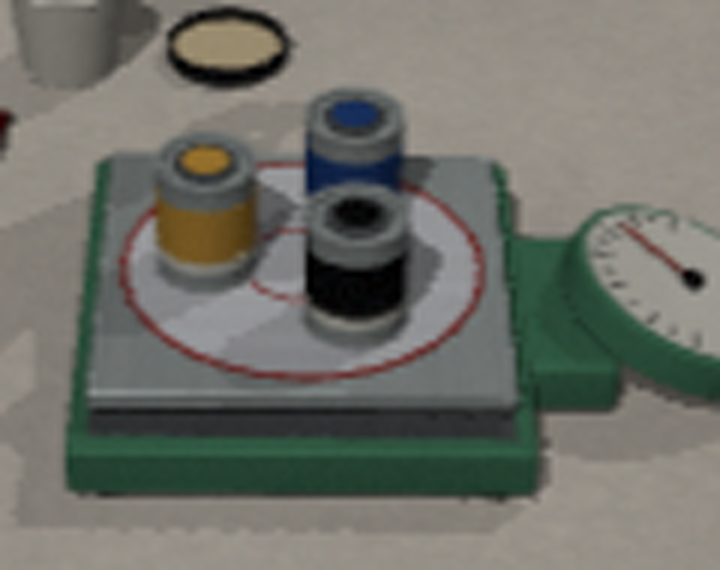

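```bash
python3 -c "
from h import *
print(job_done())"
```

```text
the job is handed in; nothing more can be done
None
```

The job is done and handed in at about 58 s of the 210 s allowed. I got no verdict back.

- **Wedge:** I worked it out in about 1 cm tugs, pausing about 0.5–0.6 s after each until it was loose. The last stretch to clear the deck was one smooth pull. It now lies flat in the tray.
- **Check weight:** It stood in the small ring with the gripper off it for about 3 s while the needle settled, then went back upright in the tray.
- **Tins:** Gold, black and blue were there; I saw no white tin in either camera view. I set each one down until the deck carried its weight before letting go.

In the last pictures all three tins stand upright on the deck. Their outer edges are at 72–74 mm from the middle, inside the large ring's 86.5 mm. The wedge and weight are in the tray, the other things look unmoved, and the arm is clear with the wrist force near zero.

- **Refused calls:** Two move calls were refused because some fields were left out. The arm did not move, and I sent them again in full.
- **Weight pressed on the tray:** Lowering the weight into the tray pressed it on the floor with up to about 14 N before release.
- **Camera disagreement:** The two cameras differed by 1–3 mm on the tin positions, so I used values in between.

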